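# Turn a raised panel face up with a thin lifter

## Robot

A 6-joint arm with a two-finger parallel gripper is mounted at the origin on the work surface. World frame = base frame: x ahead of the robot, y to its left, z up, the work surface at z = 0. Lengths are in m, angles in degrees, forces in N, time in s.
With the tool pointing down it reaches from about 0.3 to 0.75 m from the base axis. Payload 8.5 kg.
Tool frame: the origin (TCP) lies on the mounting face of the last link; the fingertips stand 173 mm ahead of it and the grasp point (between the pads) lies 155 mm ahead of it (env.tips_ahead is the distance from the TCP to the fingertips, in m); x points along the fingers, z is the direction in which the jaws open and shut, and the axes are right-handed (so a half turn about x gives the same grasp; the last joint's range is limited). The gripper opens to 85 mm and grips with 20 to 120 N. Pads are 22 mm wide; open, the fingers measure 114 mm over their backs; the gripper's body (76 mm by 85 mm) begins 54 mm behind the grasp point. The pads swing forward as they close: fully open they stand 13 mm farther back than shut.
Start: joints at [-88.654, 21.807, 74.336, -0, 83.858, -12.336], TCP at [0.13, -0.534, 0.405] pointing down, gripper open.
Joint ranges: [-178.18, 178.18], [-50.72, 133.34], [12.68, 142.11], [-81.47, 261.47], [9.98, 163.14], [-165.26, 165.26]. Speed limits (degrees/s): [136.94, 136.94, 180, 180, 180, 180].

## Interface

Orientations are given as a 3x3 rotation matrix whose columns are the frame's x, y, z axes.
In Python, from rig import env, optics gives the robot as it stands.
- The arm moves only by the shell command python3 -m inch 'ROWS' [FORCE]. ROWS is JSON, a list of rows, each a list of 3 entries, a list of its own where there are three numbers: the closure, from -1 (fully open) to 1 (shut), then the shift along the tool's x, y, z in units of 30 mm (1.0 is 30 mm), then the turn about the tool's x in units of 5 degrees (1.0 is 5 degrees). In form: [[hand, [x, y, z], yaw], ...]. A call has exactly 8 rows; each row shifts and turns the commanded pose from where the row before left it, along the tool's axes as they then stand; what a row does not reach is not made up. A row lasts 1/12 s, in which the tool goes at most 41.7 mm and 7.16 degrees, less where a joint would pass 70% of its speed; a pose out of reach is approached as far as the arm can. A call is refused whole if a number of a shift passes 1 or a number of a turn 1, either way. A call with a gripper value outside its range is refused whole. The fingers move at their own pace and stop on an object; FORCE is the grip in N (left out, the last holds). Time passes only in rows, so rows that do not move let the fingers close, or fill a call up. It gives the time, the measured TCP pose, the force and the opening at its end, in the units of the state.
- env.observe(): the state, without advancing time (a new reading comes with each control period).
- optics.get_image(name): name is "scene" or "top" or "wrist"; returns the picture (480x640x3 uint8, red, green, blue); there is no depth.
- optics.camera_params(name): a dict with "fx", "fy", "cx", "cy" (pixels), "k1" (the pictures are not rectified: a ray, as slopes to the right and down, at radius r is drawn at 1 + k1 r^2 times it, then the intrinsics apply), "xyz" and "rotation" of the camera in the world. Camera axes: x right, y down, z forward; pixel columns grow to the right and rows downward; lengths in m; the calibration is good to about 2 mm. A picture is of the moment at which its call begins: read the wrist's pose just before it. camera_params takes no time and is no camera call; for the wrist camera it gives the pose at the moment of the call.
- env.close_job(): hands the job in, once; it reports no verdict.
The state is a dict: "time_s": time; "q": joint angles; "qvel": joint speeds; "joint_efforts": joint torques, N m; "position": TCP position; "tool_rot": TCP orientation; "ft_force": force on the tool from outside, world axes, zero at the start; "wrist_torque": the same for the moment, N m; "grip_width": finger opening in m.
Only numpy, scipy, OpenCV 4.12 (cv2) and the standard library are available. Lean on these libraries where they do the work, as an engineer would, in place of code of your own. Each camera call takes 0.05 s, during which the arm holds its last target.

## Task

Turn the little wooden panel, which lies face down on the board's bed, face up: take the lifter from its tray by the handle, slide its blade along the bed under the panel's near overhanging edge, push the panel up square against the step until you feel it home, and keep it pressed there with a few newtons for a moment. Then, with the blade, slowly lift that edge and tip the panel over the step so that it lies flat, face up, on the cork shelf. Lay the lifter back flat in its tray; never touch the panel with the gripper, never press the blade on the board or push the panel hard (12 newtons is too much), and leave the other things where they are.

Things in the scene. Friction and masses are not known exactly. Their poses are not given: they have to be found in the camera images.
- board: Fixed level board. Plywood bed 130 mm wide from x = -190 to +35 mm, top 12 mm above the origin, with rails at its sides. An upright step 8 mm high ends the bed and carries the cork-topped shelf, 130 mm deep, top 20 mm above the origin. The shelf is clamped with its step anywhere from x = 0 to +28 mm: not measured, find it by feel. Origin on the underside, mid-width; x bed to shelf, y along the step, z up.
- panel: Loose wooden panel, 84 to 168 g: plate 80 (x) x 100 (y) x 8 mm with a square-edged raised field 44 x 64 x 4 mm amid its face. It starts face down on its field, 5 to 65 mm short of the step, up to 0.15 rad askew, so its rim overhangs 18 mm, 4 mm off the bed. Origin at the centre of the field's outer face (now underneath), z up, x to the step; turned over, z points down.
- lifter: Loose lifter, 110 g, flat in the tray: stiff steel blade 90 x 50 x 2 mm with an upright wooden handle, 30 (x) x 16 (y) mm, up to 80 mm above the blade's underside. Grip it from above across the 16 mm, firmly. Origin under the handle's centre on the blade's underside; x to the blade's square front edge, z up the handle. Blade from x = -15 to +75 mm.
- lifter_tip (a point): Middle of the blade's front edge, on its underside, 75 mm ahead of the handle's centre.
- lifter_mid (a point): Centre of the blade's underside (90 x 50 mm), 30 mm ahead of the handle's centre.
- tray: Fixed dark steel tray, 150 mm (x) x 100 mm (y), left or right of the board. Floor 5 mm thick, rim 5 mm thick and 10 mm high over all, inside 140 x 90 mm. Origin at the centre of its underside; at the start the lifter's x is along the tray's x.
- tray_in (a point): Centre of the tray's inner floor, 5 mm above the tray's origin.
- tin: Bystander: upright can, 72 mm across, 75 mm high, on the other side of the board from the tray. Origin under its centre.
- jar: Bystander: upright glass jar with a steel lid, 60 mm across, 90 mm high. Origin under its centre.
- sander: Bystander: sanding block of cork and wood, 110 x 55 x 30 mm. Origin under its centre.
- offcut: Bystander: wood offcut lying flat, 120 x 45 x 20 mm. Origin under its centre.
- lidcap: Bystander: round steel tin lid lying flat, 72 mm across, 12 mm high. Origin under its centre.
- driver: Bystander: screwdriver lying on the table. Origin on its underside.
Things that resemble listed ones, but are neither listed nor needed, are in the scene too. What is shaped like the lifter but black or turquoise is not meant.

How it is judged (in metres and radians):
On the way, in this order (a step that is already met when the one before it is completed fails the run):
1. the lifter is picked up out of its tray (z of lifter_mid in the frame of tray above 0.03 m), for 0.1 s.
2. the panel, still face down, is pressed home square against the step with the lifter: lifter pressing on it with 2 to 15 N, panel standing still, within 0.04 rad of square (angle between the y axis of panel and the y axis of board, either way round below 0.04 rad and linear speed of panel below 0.003 m/s and x of panel in the frame of board above -0.043 m and angle between panel's own z axis and vertical below 0.1 rad and contact force between lifter and panel above 2 N), for 0.2 s.
3. the panel is carried up slowly on the lifter, tilted 20 to 80 degrees with the lifter bearing on it (angle between panel's own z axis and vertical between 0.35 and 1.4 rad and contact force between lifter and panel above 0.05 N), for 0.3 s.
At the end, for the whole second after the job is handed in: The panel lies at rest, flat (within 8 degrees) and face up on the cork shelf, its centre 5 to 110 mm beyond the board's origin and within 40 mm of the board's midline; the lifter lies at rest, blade flat on the floor of its tray, inside the rim and released (angle between panel's own z axis and vertical above 3 rad and x of panel in the frame of board between 0.005 and 0.11 m and y of panel in the frame of board between -0.04 and 0.04 m and z of panel in the frame of board between 0.028 and 0.036 m and linear speed of each of panel, lifter below 0.01 m/s and x of lifter_mid in the frame of tray_in between -0.03 and 0.03 m and y of lifter_mid in the frame of tray_in between -0.026 and 0.026 m and z of lifter_mid in the frame of tray_in below 0.004 m and angle between lifter's own z axis and vertical below 0.08 rad); the robot touches nothing.
It fails at once if the gripper touches the panel (contact force between any of the fingers, the arm and panel above 0.3 N).
It fails at once if the lifter presses on the board with more than 12 N (contact force between lifter and board above 12 N).
It fails at once if the lifter pushes the panel with more than 15 N (contact force between lifter and panel above 15 N).
It fails at once if a bystander is moved more than 20 mm (distance of any of tin, jar, sander, offcut, lidcap, driver from where it was at the start of the episode above 0.02 m).
It also fails if it takes over 72 s, if anything falls off the work surface, if the arm or the gripper's body presses on something with over 40 N, if the wrist force passes 120 N, or if a joint passes its speed limit or range.

## Working session

There is one attempt and no reset: what is moved stays moved. The work goes in short steps, Python scripts to look and compute and a shell command to move; the robot and the scene stay as the last step left them, time stands still between calls to the robot, and variables do not carry over. Pictures are saved under pics/ and viewed, and the job is handed in when it is done.

```bash
ls; mkdir -p pics; python3 - <<'E'
from rig import env, optics
import cv2
s=env.observe()
for k,v in s.items(): print(k,v)
for n in ["scene","top","wrist"]:
    print(n,optics.camera_params(n))
    cv2.imwrite(f"pics/{n}0.png",cv2.cvtColor(optics.get_image(n),cv2.COLOR_RGB2BGR))
E
```

```text
pics
time_s 0.0
q [-8.86526786e+01  2.18403271e+01  7.43855519e+01 -9.29247106e-04
  8.38579762e+01 -1.23366583e+01]
qvel [0.02777609 0.0143255  0.02362572 0.102485   0.06989984 0.06904381]
joint_efforts [ 1.08253425e-03 -4.48469818e+01 -2.31276780e+01 -1.59676865e-04
  4.84694858e-03  2.19058529e-05]
position [ 0.13009854 -0.53433907  0.40411311]
tool_rot [[-5.05333207e-05  9.71614897e-01  2.36568148e-01]
 [ 1.46276465e-03  2.36567967e-01 -9.71613842e-01]
 [-9.99998929e-01  2.96944649e-04 -1.43319849e-03]]
ft_force [ 1.00683192 -1.50453393 -0.26797235]
wrist_torque [-0.0496723   0.03984142 -0.02768771]
grip_width 0.08567427575282843
scene {'fx': 466.09059797203975, 'fy': 466.09059797203975, 'cx': 316.00120625019963, 'cy': 234.7014098727254, 'k1': -0.0554493319028268, 'xyz': array([ 0.82837757, -0.53087314,  1.07243314]), 'rotation': array([[ 0.83730048,  0.46054871, -0.29465707],
       [ 0.54674228, -0.70442843,  0.45260741],
       [ 0.00088294, -0.54006988, -0.84161971]])}
top {'fx': 608.7257956316697, 'fy': 608.7257956316697, 'cx': 322.62824600659707, 'cy': 238.2602031967809, 'k1': -0.13704191918711706, 'xyz': array([0.29557466, 0.03460633, 1.59454687]), 'rotation': array([[-0.02080446, -0.99446409,  0.10299684],
       [-0.99976373,  0.02134223,  0.00412188],
       [-0.00629724, -0.10288675, -0.99467314]])}
wrist {'fx': 419.1969059017341, 'fy': 419.1969059017341, 'cx': 326.7069668797307, 'cy': 243.01560769128898, 'k1': -0.033835154751313073, 'xyz': array([ 0.20909772, -0.51451723,  0.37272703]), 'rotation': array([[ 2.36499450e-01, -9.21407364e-01, -3.08344740e-01],
       [-9.71631226e-01, -2.24561198e-01, -7.41958781e-02],
       [-8.77635832e-04,  3.17144662e-01, -9.48376767e-01]])}
```

View pics/scene0.png

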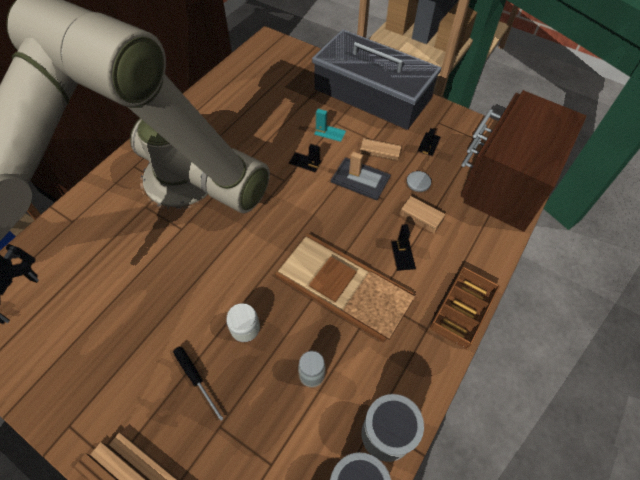

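View pics/top0.png

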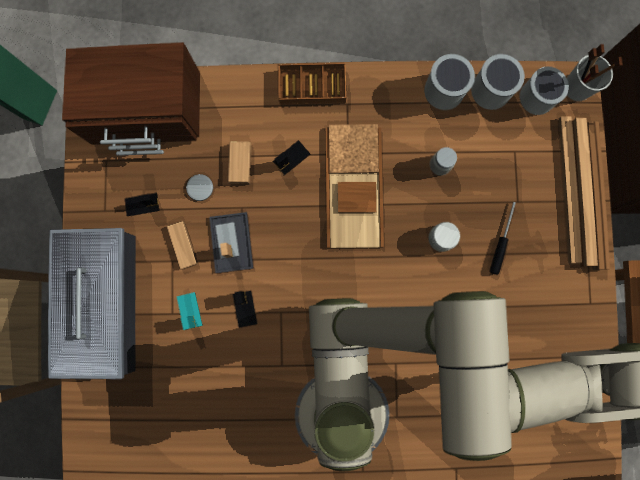

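View pics/wrist0.png

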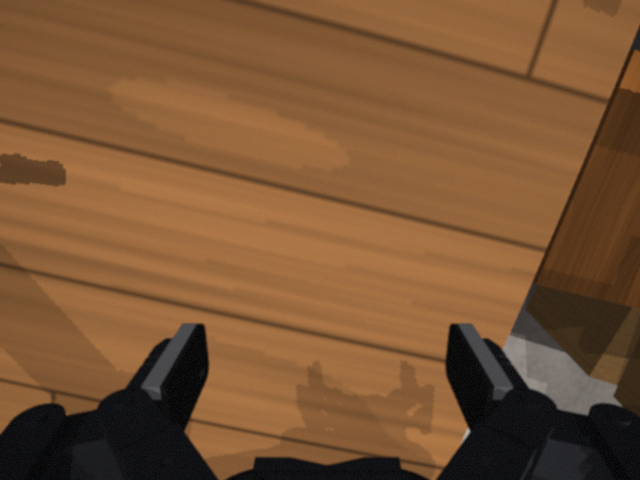

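```bash
cat > h.py <<'E'
import numpy as np, cv2
from rig import env, optics
def grab(n,f=None):
    p=optics.camera_params(n); im=cv2.cvtColor(optics.get_image(n),cv2.COLOR_RGB2BGR)
    if f: cv2.imwrite(f,im)
    return im,p
def ray(p,uv):
    x=(np.atleast_2d(uv).astype(float)-[p['cx'],p['cy']])/[p['fx'],p['fy']]
    K=np.eye(3); d=np.array([p['k1'],0,0,0.])
    u=cv2.undistortPoints(x.reshape(-1,1,2),K,d).reshape(-1,2)
    return np.c_[u,np.ones(len(u))]@p['rotation'].T
def onplane(p,uv,z):
    r=ray(p,uv); t=(z-p['xyz'][2])/r[:,2]
    return p['xyz']+r*t[:,None]
def tri(p1,a,p2,b):
    out=[]
    for d1,d2 in zip(ray(p1,a),ray(p2,b)):
        A=np.c_[d1,-d2]; s=np.linalg.lstsq(A,p2['xyz']-p1['xyz'],rcond=None)[0]
        q1=p1['xyz']+d1*s[0]; q2=p2['xyz']+d2*s[1]
        out.append(np.r_[(q1+q2)/2,np.linalg.norm(q1-q2)])
    return np.array(out)
def proj(p,X):
    c=(np.atleast_2d(X)-p['xyz'])@p['rotation']; u=c[:,:2]/c[:,2:]
    u=u*(1+p['k1']*(u**2).sum(1))[:,None]
    return u*[p['fx'],p['fy']]+[p['cx'],p['cy']]
E
python3 - <<'E'
import cv2
t=cv2.imread('pics/top0.png'); s=cv2.imread('pics/scene0.png')
a=cv2.resize(t[195:285,195:270],None,fx=6,fy=6,interpolation=cv2.INTER_CUBIC)
b=cv2.resize(t[115:255,315:395],None,fx=4,fy=4,interpolation=cv2.INTER_CUBIC)
cv2.imwrite('pics/a.png',a);cv2.imwrite('pics/b.png',b)
cv2.imwrite('pics/c.png',cv2.resize(s[135:205,320:400],None,fx=8,fy=8,interpolation=cv2.INTER_CUBIC))
cv2.imwrite('pics/d.png',cv2.resize(s[225:345,270:420],None,fx=5,fy=5,interpolation=cv2.INTER_CUBIC))
E
```

```text
(no output)
```

View pics/a.png

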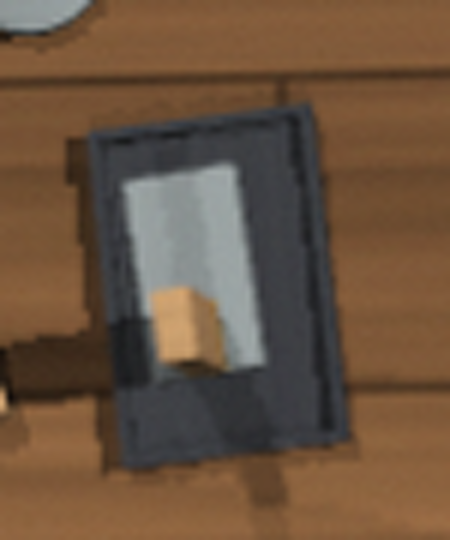

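View pics/b.png

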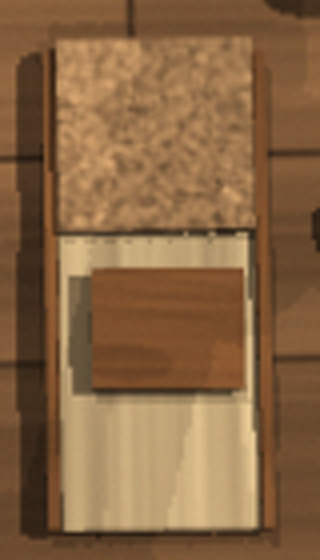

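View pics/c.png

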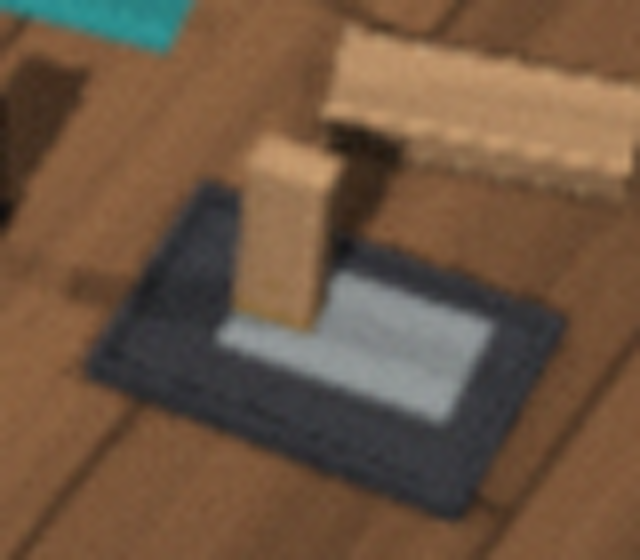

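View pics/d.png

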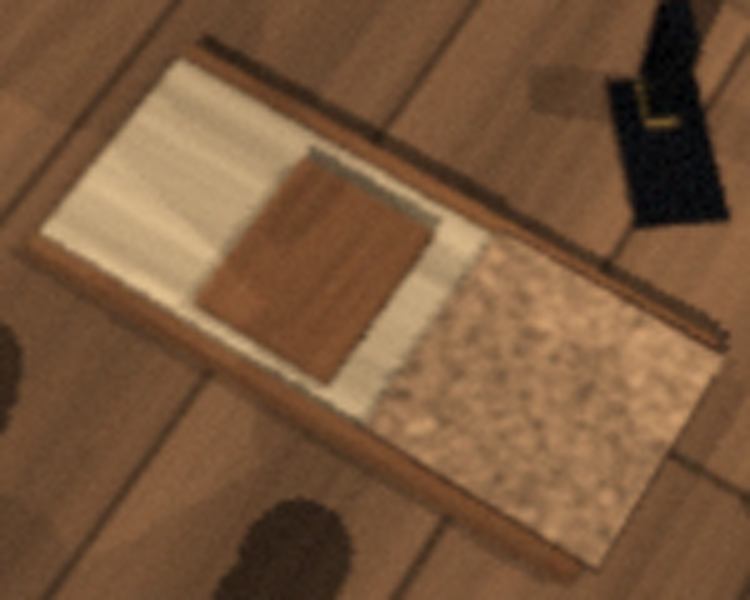

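```bash
python3 - <<'E'
from h import *
t=optics.camera_params('top'); s=optics.camera_params('scene')
T=lambda l:[(195+u/6,195+v/6) for u,v in l]; S=lambda l:[(320+u/8,135+v/8) for u,v in l]
print('handle',tri(t,T([(174,324)]),s,S([(295,157)])))
print('blade tri',tri(t,T([(122,182),(235,165),(267,365)]),s,S([(335,268),(498,322),(445,425)][1:]+[(215,335)])).round(4))
print('tray tri',tri(t,T([(92,132),(312,105),(350,440),(118,470)]),s,S([(345,215),(567,322),(460,520),(92,372)])).round(4))
B=lambda l:[(315+u/4,115+v/4) for u,v in l]; D=lambda l:[(270+u/5,225+v/5) for u,v in l]
print('board: bed near L,R; step L,R; far L,R',tri(t,B([(62,530),(258,530),(58,232),(252,230),(55,38),(252,38)]),s,D([(180,60),(40,233),(490,232),(365,420),(722,352),(597,568)])).round(4))
print('panel fl fr nr nl',tri(t,B([(92,268),(243,268),(243,388),(92,388)]),s,D([(437,235),(330,382),(193,300),(310,152)])).round(4))
E
```

```text
handle [[0.43119971 0.28875946 0.08482989 0.00247103]]
blade tri [[ 5.027e-01  3.258e-01  3.900e-03  4.500e-03]
 [ 5.091e-01  2.758e-01 -1.000e-04  3.400e-03]
 [ 4.195e-01  2.612e-01  6.700e-03  3.000e-03]]
tray tri [[ 0.4847  0.2992  0.0892  0.0674]
 [ 0.5375  0.2391  0.1098  0.0471]
 [ 0.4518  0.2702 -0.093   0.1398]
 [ 0.3595  0.3306 -0.1172  0.054 ]]
board: bed near L,R; step L,R; far L,R [[ 4.358e-01  2.150e-02  5.500e-03  1.200e-03]
 [ 4.335e-01 -1.066e-01  5.000e-03  2.400e-03]
 [ 6.316e-01  1.880e-02  1.310e-02  2.000e-03]
 [ 6.312e-01 -1.082e-01  1.620e-02  1.900e-03]
 [ 7.626e-01  1.840e-02  2.090e-02  2.000e-04]
 [ 7.626e-01 -1.127e-01  1.540e-02  2.100e-03]]
panel fl fr nr nl [[ 6.084e-01 -1.400e-03  1.690e-02  3.400e-03]
 [ 6.060e-01 -1.010e-01  1.710e-02  2.800e-03]
 [ 5.253e-01 -9.930e-02  1.640e-02  3.000e-04]
 [ 5.285e-01  1.300e-03  2.220e-02  5.400e-03]]
```

```bash
python3 -m inch '[[-1,[0,0.5,-0.42],0],[-1,[0,0.86,-0.72],0],[-1,[0,0.86,-0.72],0],[-1,[0,0.86,-0.72],0],[-1,[0,0.86,-0.72],0],[-1,[0,0.86,-0.72],0],[-1,[0,0.86,-0.72],0],[-1,[0,0.86,-0.72],0]]'
```

```text
time_s: 0.82
position: [0.282, -0.3274, 0.4046]
tool_rot: [[-0.0, 0.972, 0.236], [0.0, 0.236, -0.972], [-1.0, -0.0, -0.0]]
ft_force: [0.1, -0.2, 0.2]
grip_width: 0.0851
```

```bash
python3 -m inch '[[-1,[0,0.55,-0.98],0],[-1,[0,0.55,-0.98],0],[-1,[0,0.55,-0.98],0],[-1,[0,0.55,-0.98],0],[-1,[0,0.55,-0.98],0],[-1,[0,0.55,-0.98],0],[-1,[0,0.55,-0.98],0],[-1,[0,0.55,-0.98],0]]'; python3 -m inch '[[-1,[0,0.5,-0.98],0.3],[-1,[0,0.5,-0.98],0.3],[-1,[0,0.5,-0.98],0.3],[-1,[0,0.5,-0.98],0],[-1,[0,0.5,-0.98],0],[-1,[0,0.5,-0.98],0],[-1,[0,0.4,-0.7],0],[-1,[0,0.2,-0.4],0]]'
python3 - <<'E'
from h import *
im,p=grab('wrist','pics/w1.png'); np.save('w1.npy',p)
s=env.observe(); print(s['position'],s['tool_rot'][:,2],s['q'])
E
```

```text
time_s: 1.48
position: [0.3539, -0.0675, 0.4048]
tool_rot: [[0.0, 0.972, 0.236], [-0.0, 0.236, -0.972], [-1.0, 0.0, 0.0]]
ft_force: [1.3, -0.9, 0.2]
grip_width: 0.0856
time_s: 2.15
position: [0.4226, 0.1585, 0.4044]
tool_rot: [[-0.0, 0.987, 0.162], [0.0, 0.162, -0.987], [-1.0, -0.0, -0.0]]
ft_force: [0.7, -0.8, -0.6]
grip_width: 0.0854
[0.42285554 0.15906212 0.40440709] [ 1.62211288e-01 -9.86755627e-01 -9.11481210e-04] [5.52947869e+00 1.19300018e+01 8.89022541e+01 5.30693682e-02
 7.91709827e+01 8.61842321e+01]
```

View pics/w1.png

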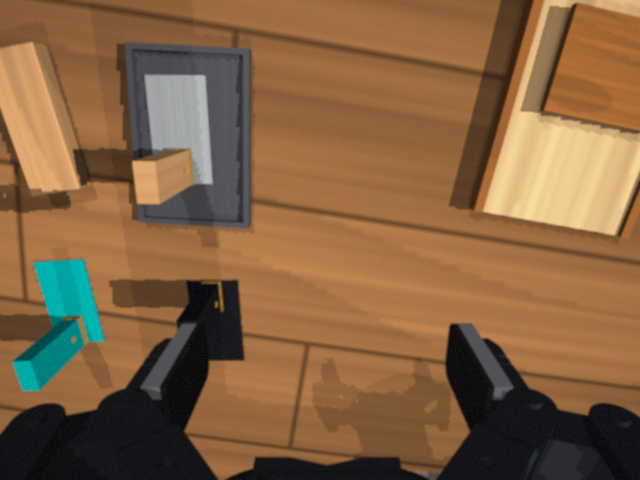

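```bash
python3 -m inch '[[-1,[0,-0.1,-0.6],0],[-1,[0,-0.1,-0.9],0],[-1,[0,-0.1,-0.9],0],[-1,[0,-0.1,-0.9],0],[-1,[0,-0.05,-0.6],0],[-1,[0,0,-0.3],0],[-1,[0,0,0],0],[-1,[0,0,0],0]]'
python3 - <<'E'
from h import *
im,p=grab('wrist','pics/w2.png'); np.save('w2.npy',p)
s=env.observe(); print(s['position'],s['tool_rot'][:,2],s['ft_force'])
E
```

```text
time_s: 2.87
position: [0.389, 0.2779, 0.4046]
tool_rot: [[-0.0, 0.987, 0.16], [-0.001, 0.16, -0.987], [-1.0, -0.0, 0.001]]
ft_force: [-0.6, -0.0, 0.3]
grip_width: 0.085
[0.38912134 0.27757547 0.40462181] [ 1.58994438e-01 -9.87279374e-01  4.54988479e-04] [ 0.4267365  -0.57121651 -0.46572598]
```

View pics/w2.png

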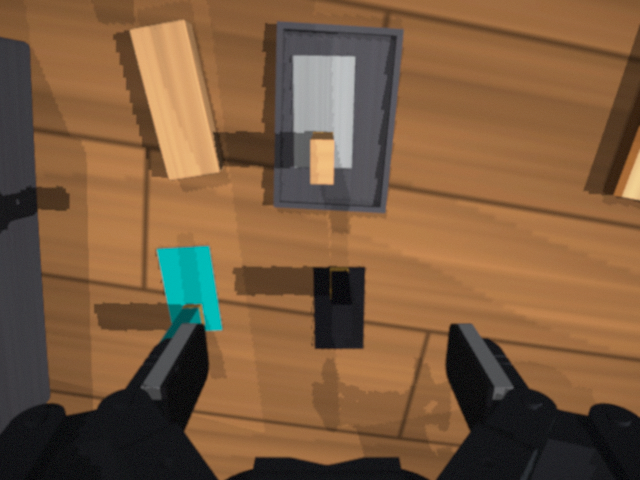

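```bash
python3 - <<'E'
from h import *
P=[np.load(f'w{i}.npy',allow_pickle=True).item() for i in(1,2)]
I=[cv2.imread(f'pics/w{i}.png') for i in (1,2)]
box=[(120,40,255,235),(265,15,405,215)]
hb=[(130,145,195,205),(305,132,338,188)]
H=[];
for k in range(2):
    hsv=cv2.cvtColor(I[k],cv2.COLOR_BGR2HSV)
    x0,y0,x1,y1=box[k]; m=np.zeros(hsv.shape[:2],np.uint8)
    m[y0:y1,x0:x1]=((hsv[...,1]<70)&(hsv[...,2]>100))[y0:y1,x0:x1]*255
    c=max(cv2.findContours(m,0,2)[0],key=cv2.contourArea); 
    r=cv2.minAreaRect(c); print('blade',r, cv2.boxPoints(r).round(1).tolist())
    W=onplane(P[k],cv2.boxPoints(r),0.007); print(W.round(4).tolist())
    for i in range(4): print(round(np.degrees(np.arctan2(*(W[i]-W[i-1])[[1,0]])),1),round(np.linalg.norm(W[i]-W[i-1]),4))
    x0,y0,x1,y1=hb[k]; mm=np.zeros_like(m)
    mm[y0:y1,x0:x1]=((hsv[...,1]>70)&(hsv[...,2]>170))[y0:y1,x0:x1]*255
    c=max(cv2.findContours(mm,0,2)[0],key=cv2.contourArea); r=cv2.minAreaRect(c); print('handle',r)
    big=cv2.resize(I[k][box[k][1]:box[k][3],box[k][0]:box[k][2]],None,fx=4,fy=4,interpolation=cv2.INTER_CUBIC); cv2.imwrite(f'pics/wz{k+1}.png',cv2.resize(big,(540,760)) if 0 else big[:600] if 0 else cv2.resize(big,None,fx=.74,fy=.74))
E
```

```text
blade ((178.52105712890625, 128.99853515625), (114.43490600585938, 62.2683219909668), 85.97173309326172) [[143.39999389648438, 74.0999984741211], [205.60000610351562, 69.69999694824219], [213.60000610351562, 183.89999389648438], [151.5, 188.3000030517578]]
[[0.5018, 0.3243, 0.007], [0.5129, 0.2739, 0.007], [0.42, 0.2597, 0.007], [0.4073, 0.3142, 0.007]]
6.1 0.095
-77.5 0.0516
-171.3 0.094
103.1 0.0559
handle ((163.40383911132812, 178.5192413330078), (46.283409118652344, 60.99211883544922), 78.6900634765625)
blade ((323.5, 119.0), (130.0, 63.0), 90.0) [[292.0, 54.0], [355.0, 54.0], [355.0, 184.0], [292.0, 184.0]]
[[0.5022, 0.3247, 0.007], [0.5103, 0.2747, 0.007], [0.4063, 0.2557, 0.007], [0.3974, 0.3104, 0.007]]
7.8 0.1057
-80.8 0.0507
-169.7 0.1057
99.2 0.0555
handle ((321.5, 161.5), (45.0, 23.0), 90.0)
```

View pics/wz1.png

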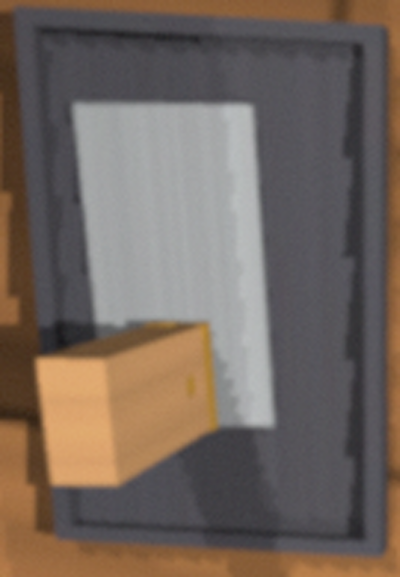

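View pics/wz2.png

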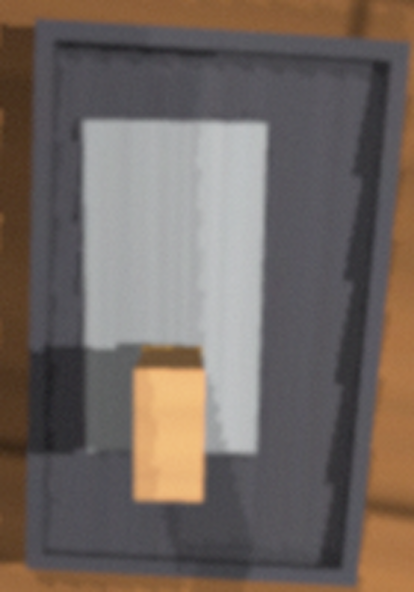

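```bash
python3 - <<'E'
from h import *
P=[np.load(f'w{i}.npy',allow_pickle=True).item() for i in(1,2)]
a=lambda l:np.array(l)/2.96+[120,40]; b=lambda l:np.array(l)/2.96+[265,15]
A=a([(72,103),(253,103),(275,427),(37,357),(103,360),(120,485),(50,487),(15,10),(385,27),(383,553),(57,537)])
B=b([(81,121),(268,121),(257,453),(134,367),(205,367),(204,502),(133,502),(38,20),(407,43),(355,585),(27,568)])
T=tri(P[0],A,P[1],B); print(T.round(4))
for z,i in((.007,slice(0,3)),(.085,slice(3,7)),(.010,slice(7,11))):
  for p,X in zip(P,(A,B)):
    W=onplane(p,X[i],z); print(z,W.mean(0).round(4)); 
    print([ (round(np.degrees(np.arctan2(*(W[j]-W[j-1])[[1,0]])),1),round(np.linalg.norm(W[j]-W[j-1]),4)) for j in range(len(W))])
W=onplane(P[1],b([(87,453)]),.007);print(W)
E
```

```text
[[5.012e-01 3.245e-01 4.700e-03 3.000e-04]
 [5.091e-01 2.739e-01 6.100e-03 0.000e+00]
 [4.193e-01 2.608e-01 5.200e-03 2.000e-04]
 [4.446e-01 2.984e-01 8.320e-02 1.000e-04]
 [4.470e-01 2.824e-01 8.500e-02 8.000e-04]
 [4.169e-01 2.776e-01 8.360e-02 4.000e-04]
 [4.142e-01 2.940e-01 8.460e-02 0.000e+00]
 [5.230e-01 3.385e-01 1.070e-02 6.000e-04]
 [5.345e-01 2.403e-01 4.400e-03 5.000e-04]
 [3.853e-01 2.244e-01 6.300e-03 8.000e-04]
 [3.753e-01 3.233e-01 9.300e-03 6.000e-04]]
0.007 [0.4767 0.2859 0.007 ]
[(np.float64(37.8), np.float64(0.1034)), (np.float64(-81.2), np.float64(0.0505)), (np.float64(-171.5), np.float64(0.0904))]
0.007 [0.4765 0.2864 0.007 ]
[(np.float64(37.9), np.float64(0.103)), (np.float64(-80.8), np.float64(0.0509)), (np.float64(-171.7), np.float64(0.0903))]
0.085 [0.4309 0.2877 0.085 ]
[(np.float64(6.9), np.float64(0.0309)), (np.float64(-83.6), np.float64(0.0154)), (np.float64(-170.0), np.float64(0.0296)), (np.float64(100.8), np.float64(0.017))]
0.085 [0.4309 0.2881 0.085 ]
[(np.float64(8.1), np.float64(0.0309)), (np.float64(-80.8), np.float64(0.0161)), (np.float64(-170.9), np.float64(0.0309)), (np.float64(99.2), np.float64(0.0166))]
0.01 [0.4548 0.2812 0.01  ]
[(np.float64(6.0), np.float64(0.1478)), (np.float64(-83.7), np.float64(0.1001)), (np.float64(-174.1), np.float64(0.1477)), (np.float64(96.3), np.float64(0.0998))]
0.01 [0.4545 0.282  0.01  ]
[(np.float64(5.9), np.float64(0.1491)), (np.float64(-84.0), np.float64(0.0981)), (np.float64(-173.8), np.float64(0.1488)), (np.float64(96.1), np.float64(0.0988))]
[[0.41163777 0.31025215 0.007     ]]
```

```bash
python3 -m inch '[[-1,[0,0.5,-0.06],0.11],[-1,[0,0.6,-0.06],0],[-1,[0.3,0.33,0],0],[-1,[0.7,0,0],0],[-1,[0.9,0,0],0],[-1,[0.7,0,0],0],[-1,[0.3,0,0],0],[-1,[0,0,0],0]]'
python3 - <<'E'
from h import *
im,p=grab('wrist','pics/w3.png')
s=env.observe(); print(s['position'],s['tool_rot'][:,2],s['ft_force'])
E
```

```text
time_s: 3.58
position: [0.4307, 0.2877, 0.3157]
tool_rot: [[-0.004, 0.989, 0.149], [-0.002, 0.149, -0.989], [-1.0, -0.004, 0.001]]
ft_force: [-1.0, 0.0, -0.3]
grip_width: 0.0849
[0.4309169  0.28801445 0.31730849] [ 1.49299448e-01 -9.88791948e-01  3.97320095e-04] [-0.02417461 -0.0829627   0.38879973]
```

View pics/w3.png

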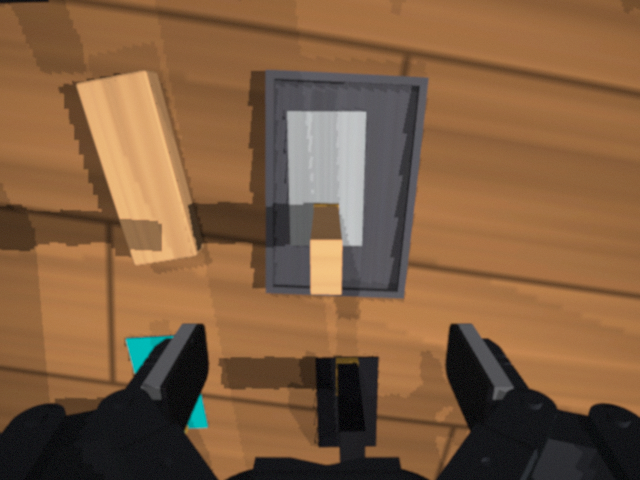

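```bash
python3 -m inch '[[-1,[0.5,0,0],0],[-1,[0.8,0,0],0],[-1,[0.8,0,0],0],[-1,[0.7,0,0],0],[-1,[0.4,0,0],0],[-1,[0.2,0,0],0],[-1,[0,0,0],0],[0,[0,0,0],0]]' 30
python3 -m inch '[[1,[0,0,0],0],[1,[0,0,0],0],[1,[0,0,0],0],[1,[0,0,0],0],[1,[0,0,0],0],[1,[0,0,0],0],[1,[0,0,0],0],[1,[0,0,0],0]]' 110
python3 - <<'E'
from h import *
im,p=grab('wrist','pics/w4.png')
s=env.observe(); print(s['position'],s['tool_rot'][:,2],s['ft_force'],s['grip_width'])
E
```

```text
time_s: 4.3
position: [0.4311, 0.2886, 0.2169]
tool_rot: [[0.002, 0.989, 0.15], [0.001, 0.15, -0.989], [-1.0, 0.002, -0.0]]
ft_force: [-0.5, 1.0, -0.0]
grip_width: 0.0752
time_s: 4.97
position: [0.4307, 0.2886, 0.2161]
tool_rot: [[0.001, 0.989, 0.15], [0.0, 0.15, -0.989], [-1.0, 0.001, -0.0]]
ft_force: [-1.1, -1.2, 5.4]
grip_width: 0.0149
[0.43067154 0.28856543 0.21614173] [ 1.50145994e-01 -9.88663825e-01 -1.43253751e-04] [-1.54604948 -0.97221193  6.09236298] 0.014775802425713058
```

View pics/w4.png

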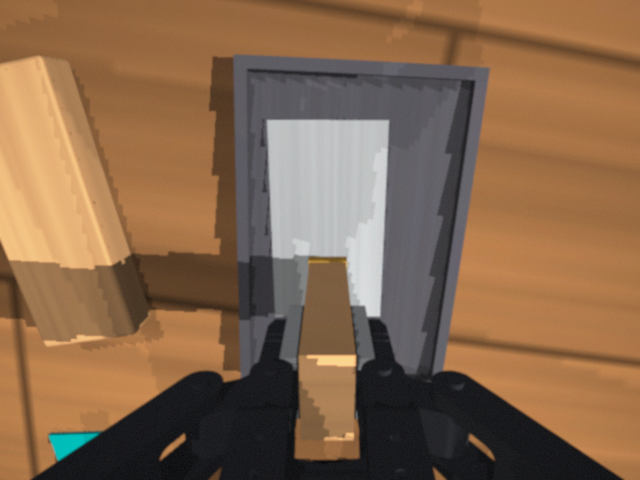

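```bash
python3 -m inch '[[1,[-0.1,0,0],0],[1,[-0.2,0,0],0],[1,[-0.4,0,0],0],[1,[-0.6,0,0],0],[1,[-0.8,0,0],0],[1,[-0.7,0,0],0],[1,[-0.4,0,0],0],[1,[-0.2,0,0],0]]'
python3 -m inch '[[1,[0,-0.1,0.4],0],[1,[0,-0.14,0.8],0],[1,[0,-0.14,0.98],0],[1,[0,-0.14,0.98],0],[1,[0,-0.14,0.98],0],[1,[0,-0.14,0.98],0],[1,[0,-0.14,0.98],0],[1,[0,-0.14,0.98],0]]'
python3 -m inch '[[1,[0,-0.14,0.98],0.5],[1,[0,-0.14,0.98],0.5],[1,[0,-0.14,0.98],0.5],[1,[0,-0.14,0.6],0.43],[1,[0,0,0.3],0],[1,[0,0,0],0],[1,[0,0,0],0],[1,[0,0,0],0]]'
python3 - <<'E'
from h import *
s=env.observe()
im,p=grab('wrist','pics/w5.png'); np.save('w5.npy',p)
print(s['position'],s['tool_rot'],s['ft_force'],s['grip_width'])
E
```

```text
time_s: 5.68
position: [0.4306, 0.2886, 0.3198]
tool_rot: [[0.003, 0.989, 0.15], [0.001, 0.15, -0.989], [-1.0, 0.003, -0.001]]
ft_force: [-0.5, -0.1, -1.4]
grip_width: 0.0146
time_s: 6.35
position: [0.4297, 0.0718, 0.3169]
tool_rot: [[-0.002, 0.989, 0.15], [0.0, 0.15, -0.989], [-1.0, -0.002, -0.0]]
ft_force: [0.3, -0.4, -2.1]
grip_width: 0.0149
time_s: 7.02
position: [0.4233, -0.0416, 0.3175]
tool_rot: [[-0.001, 1.0, -0.016], [0.0, -0.016, -1.0], [-1.0, -0.001, -0.0]]
ft_force: [-0.3, -0.1, -0.8]
grip_width: 0.0148
[ 0.42327473 -0.04156821  0.31747551] [[-6.49248035e-04  9.99868716e-01 -1.61903815e-02]
 [ 4.64774636e-04 -1.61900815e-02 -9.99868824e-01]
 [-9.99999681e-01 -6.56687747e-04 -4.54202241e-04]] [-0.30939985 -0.11789185 -0.75483677] 0.014776018108050428
```

View pics/w5.png

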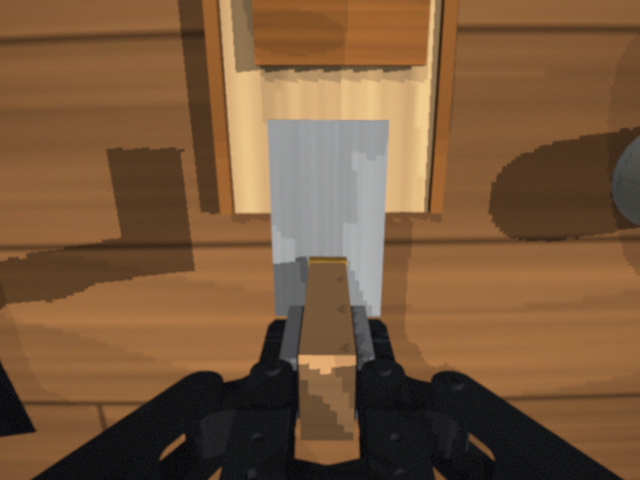

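```bash
python3 - <<'E'
from h import *
p=np.load('w5.npy',allow_pickle=True).item()
im=cv2.imread('pics/w5.png')
cv2.imwrite('pics/w5z.png',cv2.resize(im[0:225,190:470],None,fx=2.8,fy=2.6,interpolation=cv2.INTER_CUBIC))
print('bed',onplane(p,[(236,213),(432,212)],.012)); print('panel',onplane(p,[(257,66),(425,66)],.024)); print('tip', onplane(p,[(268,121),(388,121)],.1085))
# rail tops near ends & image top
print(onplane(p,[(217,213),(203,0),(441,213),(458,0)],.02))
E
```

```text
bed [[ 0.4350527   0.01995772  0.012     ]
 [ 0.43362869 -0.11217317  0.012     ]]
panel [[ 0.52584847 -0.00218976  0.024     ]
 [ 0.52435474 -0.09981659  0.024     ]]
tip [[ 0.49797918 -0.01830615  0.1085    ]
 [ 0.49718912 -0.06726984  0.1085    ]]
[[ 0.43729948  0.03062463  0.02      ]
 [ 0.56191747  0.02691076  0.02      ]
 [ 0.43493809 -0.1160995   0.02      ]
 [ 0.55961151 -0.11773603  0.02      ]]
```

View pics/w5z.png

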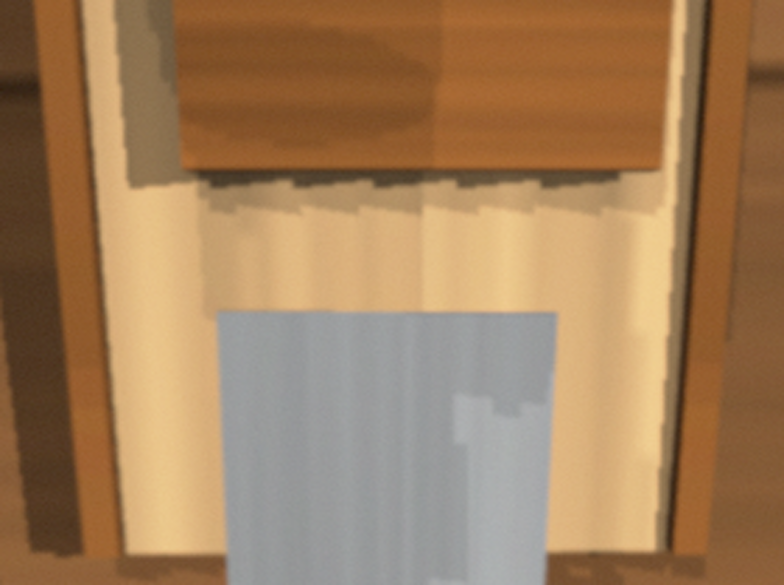

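```bash
python3 -m inch '[[1,[0.3,0.2,0.15],0],[1,[0.6,0.2,0.13],0],[1,[0.8,0,0],0],[1,[0.7,0,0],0],[1,[0.4,0,0],0],[1,[0.2,0,0],0],[1,[0.05,0,0],0],[1,[0,0,0],0]]'
python3 - <<'E'
from h import *
s=env.observe()
im,p=grab('wrist','pics/w6.png'); np.save('w6.npy',p)
print(s['position'],s['ft_force'],s['wrist_torque'])
s=env.observe();print(s['position'],s['ft_force'],s['wrist_torque'])
E
```

```text
time_s: 7.73
position: [0.4355, -0.0508, 0.2261]
tool_rot: [[-0.0, 1.0, -0.017], [0.0, -0.017, -1.0], [-1.0, -0.0, -0.0]]
ft_force: [-0.1, 0.5, -1.1]
grip_width: 0.0149
[ 0.43551428 -0.05081843  0.22605035] [-0.08884647  0.46916933 -1.14648641] [0.0147155  0.0259179  0.01772311]
[ 0.43554886 -0.05088794  0.22651678] [ 0.46653964  1.36982839 -1.67523261] [-0.02317571 -0.03988938 -0.01079018]
```

View pics/w6.png

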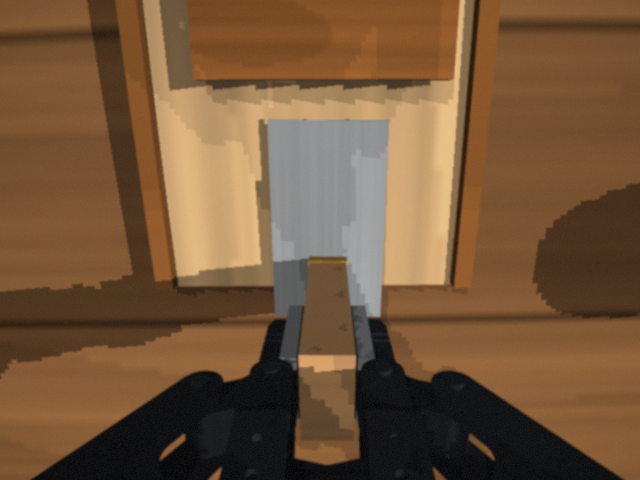

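```bash
python3 -m inch '[[1,[0.02,0,0],0],[1,[0.02,0,0],0],[1,[0.02,0,0],0],[1,[0,0,0],0],[1,[0,0,0],0],[1,[0,0,0],0],[1,[0,0,0],0],[1,[0,0,0],0]]'
python3 -m inch '[[1,[0.015,0,0],0],[1,[0.01,0,0],0],[1,[0,0,0],0],[1,[0,0,0],0],[1,[0,0,0],0],[1,[0,0,0],0],[1,[0,0,0],0],[1,[0,0,0],0]]'
```

```text
time_s: 8.45
position: [0.4352, -0.051, 0.2245]
tool_rot: [[0.0, 1.0, -0.018], [-0.0, -0.018, -1.0], [-1.0, 0.0, -0.0]]
ft_force: [-0.6, 0.3, -1.0]
grip_width: 0.0151
time_s: 9.12
position: [0.4352, -0.051, 0.2237]
tool_rot: [[-0.0, 1.0, -0.018], [0.0, -0.018, -1.0], [-1.0, -0.0, 0.0]]
ft_force: [-0.3, 0.1, -1.9]
grip_width: 0.0149
```

```bash
python3 -m inch '[[1,[0.015,0,0],0],[1,[0,0,0],0],[1,[0,0,0],0],[1,[0,0,0],0],[1,[0,0,0],0],[1,[0,0,0],0],[1,[0,0,0],0],[1,[0,0,0],0]]'
python3 -m inch '[[1,[0.01,0,0],0],[1,[0,0,0],0],[1,[0,0,0],0],[1,[0,0,0],0],[1,[0,0,0],0],[1,[0,0,0],0],[1,[0,0,0],0],[1,[0,0,0],0]]'
```

```text
time_s: 9.78
position: [0.4352, -0.051, 0.2232]
tool_rot: [[-0.0, 1.0, -0.018], [0.0, -0.018, -1.0], [-1.0, -0.0, -0.0]]
ft_force: [-0.2, -0.3, -0.9]
grip_width: 0.0149
time_s: 10.45
position: [0.4352, -0.051, 0.2231]
tool_rot: [[0.0, 1.0, -0.018], [-0.0, -0.018, -1.0], [-1.0, 0.0, 0.0]]
ft_force: [-2.5, -1.0, 5.8]
grip_width: 0.0149
```

```bash
python3 -m inch '[[1,[-0.03,0,0],0],[1,[0,0.1,0],0],[1,[0,0.15,0],0],[1,[0,0.2,0],0],[1,[0,0.2,0],0],[1,[0,0.13,0],0],[1,[0,0.08,0],0],[1,[0,0.04,0],0]]'
python3 -m inch '[[1,[0,0.05,0],0],[1,[0,0.05,0],0],[1,[0,0.05,0],0],[1,[0,0.05,0],0],[1,[0,0.05,0],0],[1,[0,0.05,0],0],[1,[0,0.05,0],0],[1,[0,0.05,0],0]]'
python3 - <<'E'
from h import *
s=env.observe()
im,p=grab('wrist','pics/w7.png'); np.save('w7.npy',p)
print(s['position'],s['ft_force'],s['wrist_torque'])
E
```

```text
time_s: 11.12
position: [0.4626, -0.0515, 0.2237]
tool_rot: [[-0.0, 1.0, -0.018], [0.0, -0.018, -1.0], [-1.0, -0.0, -0.0]]
ft_force: [-0.9, 0.2, -0.7]
grip_width: 0.0144
time_s: 11.78
position: [0.4743, -0.0517, 0.2238]
tool_rot: [[-0.0, 1.0, -0.018], [0.0, -0.018, -1.0], [-1.0, -0.0, -0.0]]
ft_force: [-0.7, -0.5, -0.5]
grip_width: 0.0143
[ 0.47426983 -0.05166062  0.22380647] [-0.73117128 -0.4531492  -0.53963532] [0.04489021 0.25494704 0.01024557]
```

View pics/w7.png

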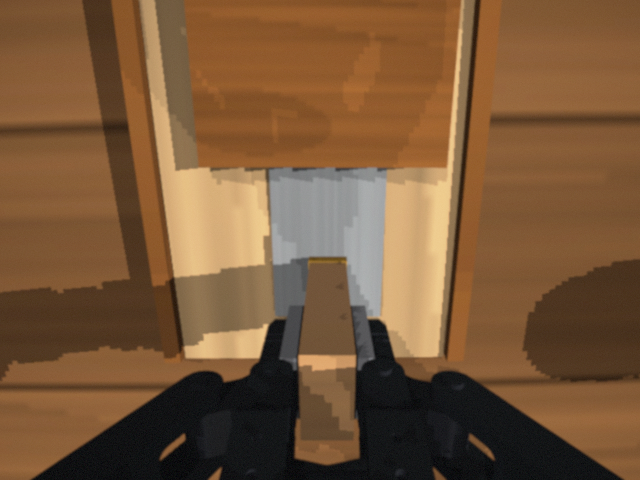

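```bash
python3 -m inch '[[1,[0,0.05,0],0],[1,[0,0.05,0],0],[1,[0,0.05,0],0],[1,[0,0.05,0],0],[1,[0,0.05,0],0],[1,[0,0.05,0],0],[1,[0,0.05,0],0],[1,[0,0.05,0],0]]'
python3 - <<'E'
from h import *
s=env.observe()
im,p=grab('wrist','pics/w8.png'); np.save('w8.npy',p)
t,_=grab('top','pics/t8.png')
print(s['position'],s['ft_force'],s['wrist_torque'])
cv2.imwrite('pics/t8z.png',cv2.resize(t[115:255,315:395],None,fx=4,fy=4,interpolation=cv2.INTER_CUBIC))
E
```

```text
time_s: 12.5
position: [0.4864, -0.0519, 0.2238]
tool_rot: [[-0.0, 1.0, -0.018], [0.0, -0.018, -1.0], [-1.0, -0.0, -0.0]]
ft_force: [-0.0, -1.1, -1.3]
grip_width: 0.0149
[ 0.48638615 -0.05187896  0.22380568] [-0.04006858 -1.05936606 -1.26374133] [0.00975975 0.19479707 0.07199796]
```

View pics/w8.png

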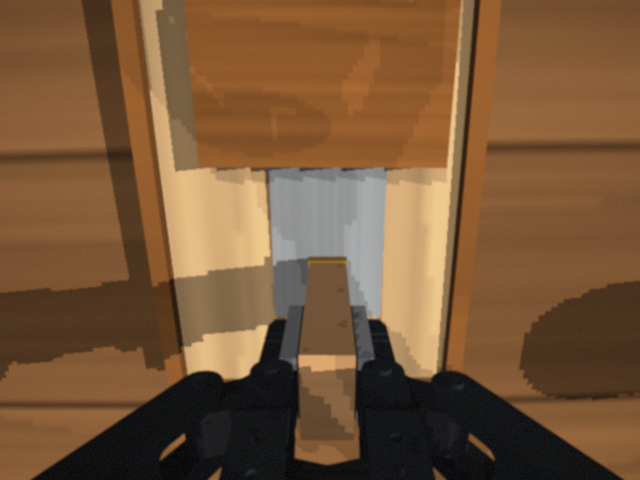

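View pics/t8z.png

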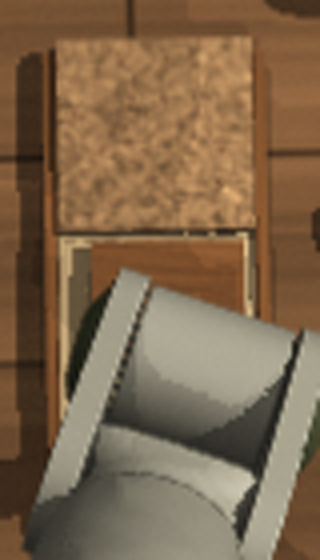

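```bash
python3 -m inch '[[1,[0,0.02,0],0],[1,[0,0.02,0],0],[1,[0,0.02,0],0],[1,[0,0.02,0],0],[1,[0,0.02,0],0],[1,[0,0,0],0],[1,[0,0,0],0],[1,[0,0,0],0]]'
python3 -m inch '[[1,[0,0.01,0],0],[1,[0,0.01,0],0],[1,[0,0.01,0],0],[1,[0,0.0,0],0],[1,[0,0.0,0],0],[1,[0,0,0],0],[1,[0,0,0],0],[1,[0,0,0],0]]'
```

```text
time_s: 13.27
position: [0.4893, -0.052, 0.2238]
tool_rot: [[0.0, 1.0, -0.018], [-0.0, -0.018, -1.0], [-1.0, 0.0, 0.0]]
ft_force: [-1.2, 1.4, -1.0]
grip_width: 0.0148
time_s: 13.93
position: [0.4901, -0.052, 0.2238]
tool_rot: [[0.0, 1.0, -0.018], [0.0, -0.018, -1.0], [-1.0, 0.0, -0.0]]
ft_force: [-1.0, -0.0, 0.3]
grip_width: 0.0148
```

```bash
python3 -m inch '[[1,[0,0.012,0],0],[1,[0,0,0],0],[1,[0,0,0],0],[1,[0,0.0,0],0],[1,[0,0.0,0],0],[1,[0,0,0],0],[1,[0,0,0],0],[1,[0,0,0],0]]'
```

```text
time_s: 14.6
position: [0.4905, -0.052, 0.2238]
tool_rot: [[0.0, 1.0, -0.018], [-0.0, -0.018, -1.0], [-1.0, 0.0, 0.0]]
ft_force: [-1.1, 0.8, -0.8]
grip_width: 0.0148
```

```bash
python3 - <<'E'
from h import *
for k in range(3):
    s=env.observe(); print(s['position'].round(4),s['ft_force'].round(2),s['wrist_torque'].round(3))
    t,p=grab('top','pics/t9.png')
cv2.imwrite('pics/t9z.png',cv2.resize(t[165:185,315:395],None,fx=10,fy=20,interpolation=cv2.INTER_CUBIC))
E
```

```text
[ 0.4905 -0.052   0.2238] [-1.08  0.83 -0.84] [-0.033  0.167  0.051]
[ 0.4905 -0.052   0.2238] [-0.69  1.18 -0.8 ] [ 0.036  0.118 -0.014]
[ 0.4905 -0.052   0.2238] [-0.52  0.31 -1.38] [ 0.034  0.138 -0.027]
```

View pics/t9z.png

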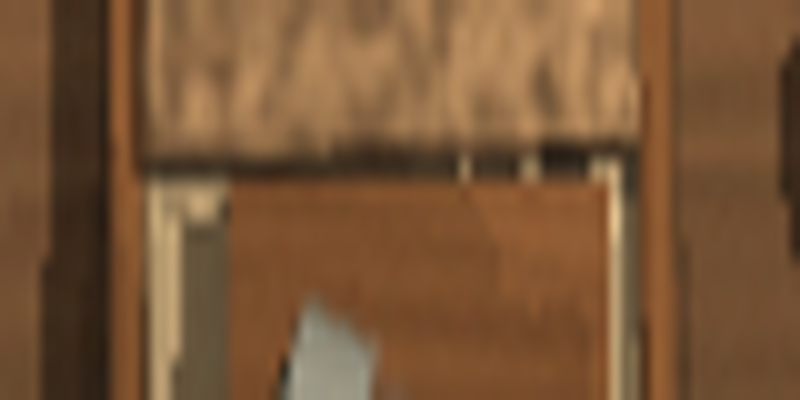

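```bash
python3 -m inch '[[1,[0,0.01,0],0],[1,[0,0,0],0],[1,[0,0,0],0],[1,[0,0.0,0],0],[1,[0,0.0,0],0],[1,[0,0,0],0],[1,[0,0,0],0],[1,[0,0,0],0]]'
```

```text
time_s: 15.42
position: [0.4908, -0.052, 0.2238]
tool_rot: [[-0.0, 1.0, -0.018], [0.0, -0.018, -1.0], [-1.0, -0.0, -0.0]]
ft_force: [-1.5, 0.5, -0.6]
grip_width: 0.0147
```

```bash
python3 -m inch '[[1,[0,0.01,0],0],[1,[0,0,0],0],[1,[0,0,0],0],[1,[0,0.0,0],0],[1,[0,0.0,0],0],[1,[0,0,0],0],[1,[0,0,0],0],[1,[0,0,0],0]]'
```

```text
time_s: 16.08
position: [0.4911, -0.052, 0.2238]
tool_rot: [[0.0, 1.0, -0.018], [-0.0, -0.018, -1.0], [-1.0, 0.0, 0.0]]
ft_force: [-0.8, -0.5, -0.8]
grip_width: 0.015
```

```bash
python3 -m inch '[[1,[0,0.01,0],0],[1,[0,0,0],0],[1,[0,0,0],0],[1,[0,0.0,0],0],[1,[0,0.0,0],0],[1,[0,0,0],0],[1,[0,0,0],0],[1,[0,0,0],0]]'
```

```text
time_s: 16.75
position: [0.4914, -0.052, 0.2238]
tool_rot: [[-0.0, 1.0, -0.018], [0.0, -0.018, -1.0], [-1.0, -0.0, -0.0]]
ft_force: [-0.6, 0.4, -0.8]
grip_width: 0.0147
```

```bash
python3 -m inch '[[1,[0,0.012,0],0],[1,[0,0,0],0],[1,[0,0,0],0],[1,[0,0.0,0],0],[1,[0,0.0,0],0],[1,[0,0,0],0],[1,[0,0,0],0],[1,[0,0,0],0]]'
```

```text
time_s: 17.42
position: [0.4918, -0.052, 0.2238]
tool_rot: [[0.0, 1.0, -0.018], [0.0, -0.018, -1.0], [-1.0, 0.0, -0.0]]
ft_force: [-0.0, 0.5, -1.3]
grip_width: 0.0146
```

```bash
python3 -m inch '[[1,[0,0.012,0],0],[1,[0,0,0],0],[1,[0,0,0],0],[1,[0,0.0,0],0],[1,[0,0.0,0],0],[1,[0,0,0],0],[1,[0,0,0],0],[1,[0,0,0],0]]'
```

```text
time_s: 18.08
position: [0.4921, -0.052, 0.2238]
tool_rot: [[-0.0, 1.0, -0.018], [0.0, -0.018, -1.0], [-1.0, -0.0, -0.0]]
ft_force: [-0.8, 0.7, -0.9]
grip_width: 0.0148
```

```bash
python3 -m inch '[[1,[0,0.012,0],0],[1,[0,0,0],0],[1,[0,0,0],0],[1,[0,0.0,0],0],[1,[0,0.0,0],0],[1,[0,0,0],0],[1,[0,0,0],0],[1,[0,0,0],0]]'
```

```text
time_s: 18.75
position: [0.4925, -0.052, 0.2238]
tool_rot: [[0.0, 1.0, -0.018], [-0.0, -0.018, -1.0], [-1.0, 0.0, 0.0]]
ft_force: [-0.5, -0.3, -1.5]
grip_width: 0.0148
```

```bash
python3 - <<'E'
from h import *
t,p=grab('top','pics/t10.png'); sc,q=grab('scene','pics/s10.png')
cv2.imwrite('pics/t10z.png',cv2.resize(t[165:185,315:395],None,fx=10,fy=20,interpolation=cv2.INTER_CUBIC))
cv2.imwrite('pics/s10z.png',cv2.resize(sc[240:330,315:395],None,fx=6,fy=6,interpolation=cv2.INTER_CUBIC))
E
```

```text
(no output)
```

View pics/t10z.png

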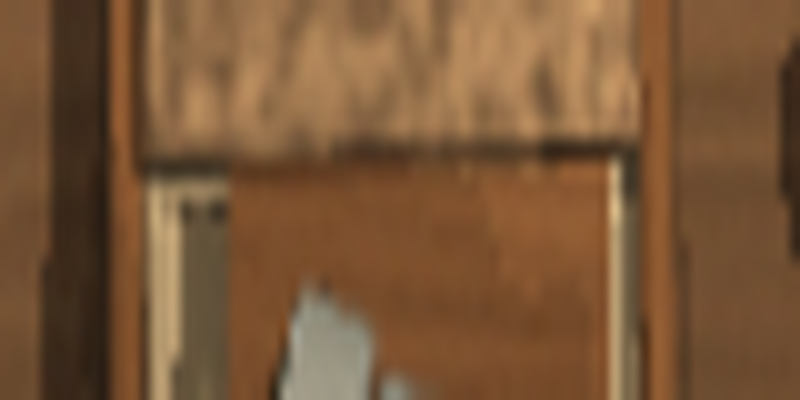

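View pics/s10z.png

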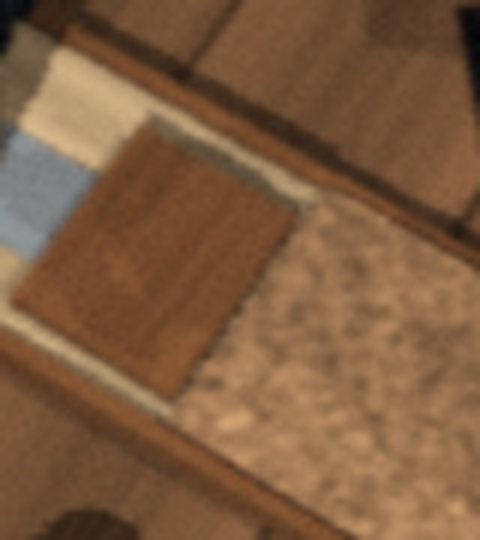

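```bash
python3 -m inch '[[1,[0,0.01,0],0],[1,[0,0,0],0],[1,[0,0,0],0],[1,[0,0.0,0],0],[1,[0,0.0,0],0],[1,[0,0,0],0],[1,[0,0,0],0],[1,[0,0,0],0]]'
```

```text
time_s: 19.52
position: [0.4928, -0.052, 0.2238]
tool_rot: [[-0.0, 1.0, -0.018], [0.0, -0.018, -1.0], [-1.0, -0.0, -0.0]]
ft_force: [-2.1, 0.3, -0.2]
grip_width: 0.0145
```

```bash
python3 -m inch '[[1,[0,0.01,0],0],[1,[0,0,0],0],[1,[0,0,0],0],[1,[0,0.0,0],0],[1,[0,0.0,0],0],[1,[0,0,0],0],[1,[0,0,0],0],[1,[0,0,0],0]]'
```

```text
time_s: 20.18
position: [0.4931, -0.052, 0.2238]
tool_rot: [[0.0, 1.0, -0.018], [0.0, -0.018, -1.0], [-1.0, 0.0, -0.0]]
ft_force: [-0.0, -0.3, -1.2]
grip_width: 0.0146
```

```bash
python3 -m inch '[[1,[0,0.01,0],0],[1,[0,0,0],0],[1,[0,0,0],0],[1,[0,0.0,0],0],[1,[0,0.0,0],0],[1,[0,0,0],0],[1,[0,0,0],0],[1,[0,0,0],0]]'
```

```text
time_s: 20.85
position: [0.4933, -0.052, 0.2238]
tool_rot: [[-0.0, 1.0, -0.018], [0.0, -0.018, -1.0], [-1.0, -0.0, -0.0]]
ft_force: [-1.6, 0.4, -0.3]
grip_width: 0.0149
```

```bash
python3 -m inch '[[1,[0,0.008,0],0],[1,[0,0,0],0],[1,[0,0,0],0],[1,[0,0.0,0],0],[1,[0,0.0,0],0],[1,[0,0,0],0],[1,[0,0,0],0],[1,[0,0,0],0]]'
```

```text
time_s: 21.52
position: [0.4936, -0.052, 0.2238]
tool_rot: [[0.0, 1.0, -0.018], [-0.0, -0.018, -1.0], [-1.0, 0.0, 0.0]]
ft_force: [0.3, 0.7, -1.1]
grip_width: 0.0149
```

```bash
python3 -m inch '[[1,[0,0.01,0],0],[1,[0,0,0],0],[1,[0,0,0],0],[1,[0,0.0,0],0],[1,[0,0.0,0],0],[1,[0,0,0],0],[1,[0,0,0],0],[1,[0,0,0],0]]'
```

```text
time_s: 22.18
position: [0.4939, -0.052, 0.2238]
tool_rot: [[-0.0, 1.0, -0.018], [0.0, -0.018, -1.0], [-1.0, -0.0, -0.0]]
ft_force: [-0.8, 0.1, -0.5]
grip_width: 0.0146
```

```bash
python3 -m inch '[[1,[0,0.012,0],0],[1,[0,0,0],0],[1,[0,0,0],0],[1,[0,0.0,0],0],[1,[0,0.0,0],0],[1,[0,0,0],0],[1,[0,0,0],0],[1,[0,0,0],0]]'
```

```text
time_s: 22.85
position: [0.4943, -0.052, 0.2238]
tool_rot: [[0.0, 1.0, -0.018], [-0.0, -0.018, -1.0], [-1.0, 0.0, 0.0]]
ft_force: [0.1, -0.1, -2.1]
grip_width: 0.0146
```

```bash
python3 -m inch '[[1,[0,0.012,0],0],[1,[0,0,0],0],[1,[0,0,0],0],[1,[0,0.0,0],0],[1,[0,0.0,0],0],[1,[0,0,0],0],[1,[0,0,0],0],[1,[0,0,0],0]]'
```

```text
time_s: 23.52
position: [0.4946, -0.0521, 0.2238]
tool_rot: [[-0.0, 1.0, -0.018], [0.0, -0.018, -1.0], [-1.0, -0.0, -0.0]]
ft_force: [-0.9, 0.7, 0.1]
grip_width: 0.015
```

```bash
python3 -m inch '[[1,[0,0.012,0],0],[1,[0,0,0],0],[1,[0,0,0],0],[1,[0,0.0,0],0],[1,[0,0.0,0],0],[1,[0,0,0],0],[1,[0,0,0],0],[1,[0,0,0],0]]'; python3 - <<'E'
from h import *
s=env.observe(); print(s['ft_force'],s['wrist_torque'])
w,p=grab('wrist','pics/w11.png')
t,p=grab('top','pics/t11.png')
a=cv2.resize(t[165:185,315:395],None,fx=10,fy=20,interpolation=cv2.INTER_CUBIC)
b=cv2.imread('pics/w8.png')
v=np.vstack([a[:280],cv2.resize(np.hstack([b[150:190,180:460],w[150:190,180:460]]),(800,200))])
cv2.imwrite('pics/m11.png',v)
E
```

```text
time_s: 24.18
position: [0.4949, -0.052, 0.2238]
tool_rot: [[-0.0, 1.0, -0.018], [0.0, -0.018, -1.0], [-1.0, -0.0, -0.0]]
ft_force: [-4.4, -0.4, 0.9]
grip_width: 0.0145
[-4.43971308 -0.38292803  0.91949114] [-0.0711635   0.69557243 -0.03835769]
```

View pics/m11.png

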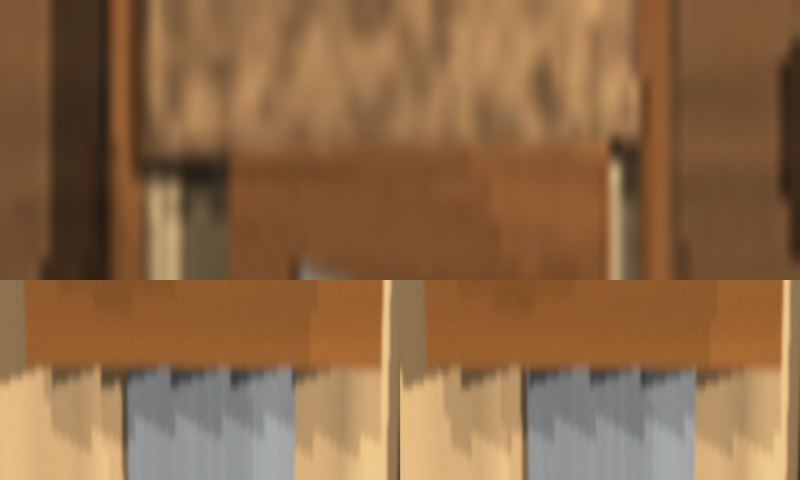

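```bash
python3 -m inch '[[1,[0,0.004,0],0],[1,[0,0,0],0],[1,[0,0,0],0],[1,[0,0.0,0],0],[1,[0,0.0,0],0],[1,[0,0,0],0],[1,[0,0,0],0],[1,[0,0,0],0]]'; python3 - <<'E'
from h import *
for i in range(4):
    s=env.observe(); print(s['position'],s['ft_force'].round(2),s['wrist_torque'].round(3)); optics.get_image('wrist')
E
```

```text
time_s: 24.95
position: [0.4949, -0.052, 0.2238]
tool_rot: [[-0.001, 1.0, -0.018], [0.0, -0.018, -1.0], [-1.0, -0.001, -0.0]]
ft_force: [-5.7, 0.0, 2.4]
grip_width: 0.0149
[ 0.49493894 -0.05202787  0.2238147 ] [-5.65  0.05  2.37] [-0.132  0.865 -0.018]
[ 0.49494178 -0.05202387  0.22379514] [-5.08 -0.96  1.9 ] [-0.152  0.903 -0.035]
[ 0.49492642 -0.05201862  0.22380099] [-4.23 -0.78  2.83] [-0.105  0.86  -0.066]
[ 0.49493289 -0.0520165   0.22380383] [-5.77 -0.34  2.48] [-0.152  0.897  0.004]
```

```bash
python3 -m inch '[[1,[0,-0.05,0],0],[1,[0,-0.06,0],0],[1,[0,-0.06,0],0],[1,[-0.03,0.0,0],0],[1,[-0.04,0.0,0],0],[1,[-0.04,0,0],0],[1,[-0.04,0,0],0],[1,[-0.02,0,0],0]]'
```

```text
time_s: 25.82
position: [0.4901, -0.052, 0.2291]
tool_rot: [[0.0, 1.0, -0.018], [-0.0, -0.018, -1.0], [-1.0, 0.0, 0.0]]
ft_force: [-0.3, 0.2, -1.2]
grip_width: 0.0146
```

```bash
python3 -m inch '[[1,[-0.05,0.003,0],0],[1,[-0.06,0.005,0],0],[1,[-0.062,0.005,0],0],[1,[-0.062,0.005,0],0],[1,[-0.062,0.005,0],0],[1,[-0.062,0.005,0],0],[1,[-0.062,0.005,0],0],[1,[-0.062,0.005,0],0]]'; python3 - <<'E'
from h import *
w,p=grab('wrist','pics/w12.png')
t,p=grab('scene','pics/s12.png')
cv2.imwrite('pics/s12z.png',cv2.resize(t[220:345,270:420],None,fx=5,fy=4.5,interpolation=cv2.INTER_CUBIC))
print(env.observe()['ft_force'])
E
```

```text
time_s: 26.48
position: [0.4912, -0.052, 0.2436]
tool_rot: [[0.0, 1.0, -0.018], [-0.0, -0.018, -1.0], [-1.0, 0.0, -0.0]]
ft_force: [0.1, 0.0, -2.2]
grip_width: 0.0149
[ 0.24059314  0.79111729 -2.03920488]
```

View pics/w12.png

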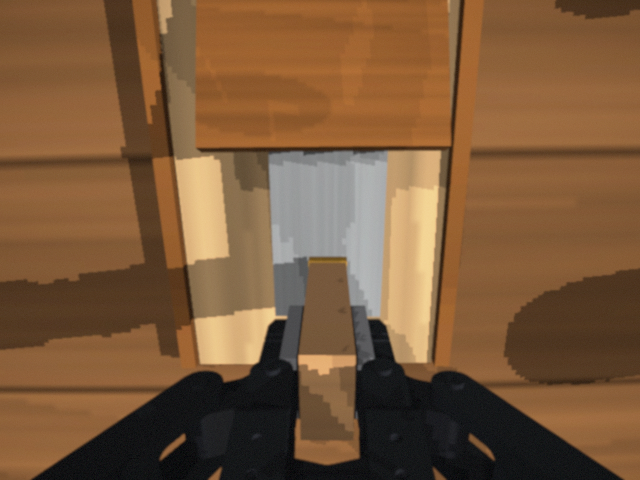

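View pics/s12z.png

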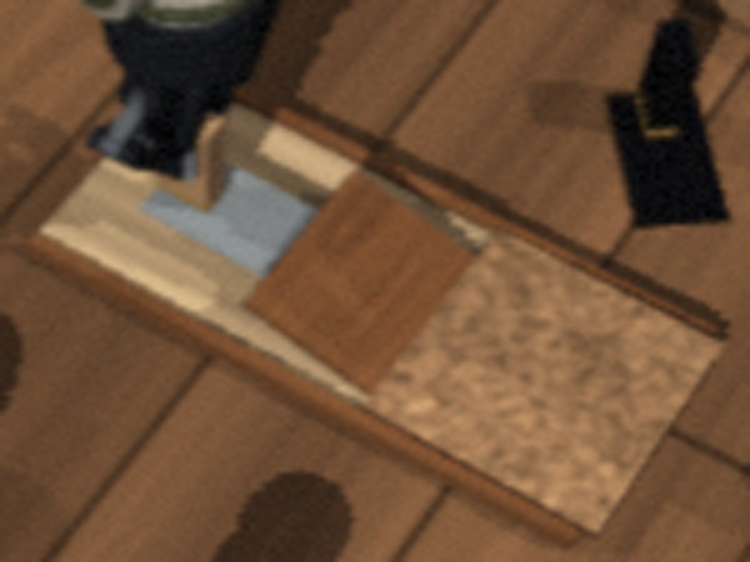

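```bash
python3 -m inch '[[1,[-0.044,0.012,0],0],[1,[-0.044,0.016,0],0],[1,[-0.044,0.016,0],0],[1,[-0.044,0.016,0],0],[1,[-0.044,0.016,0],0],[1,[-0.044,0.016,0],0],[1,[-0.044,0.016,0],0],[1,[-0.044,0.016,0],0]]'; python3 -m inch '[[1,[-0.04,0.023,0],0],[1,[-0.04,0.023,0],0],[1,[-0.04,0.023,0],0],[1,[-0.04,0.023,0],0],[1,[-0.04,0.023,0],0],[1,[-0.04,0.023,0],0],[1,[-0.04,0.023,0],0],[1,[-0.04,0.023,0],0]]'; python3 - <<'E'
from h import *
w,p=grab('wrist','pics/w13.png')
t,p=grab('scene','pics/s13.png')
cv2.imwrite('pics/s13z.png',np.hstack([cv2.resize(t[220:345,270:420],None,fx=4,fy=4,interpolation=cv2.INTER_CUBIC)]))
print(env.observe()['ft_force'])
E
```

```text
time_s: 27.25
position: [0.4949, -0.0521, 0.2541]
tool_rot: [[0.0, 1.0, -0.018], [-0.0, -0.018, -1.0], [-1.0, 0.0, 0.0]]
ft_force: [-0.6, -0.7, -1.9]
grip_width: 0.0146
time_s: 27.92
position: [0.5005, -0.0522, 0.2637]
tool_rot: [[0.0, 1.0, -0.018], [-0.0, -0.018, -1.0], [-1.0, 0.0, 0.0]]
ft_force: [-0.0, 0.4, -1.6]
grip_width: 0.0152
[-1.23471447  0.83625894 -1.8173739 ]
```

View pics/w13.png

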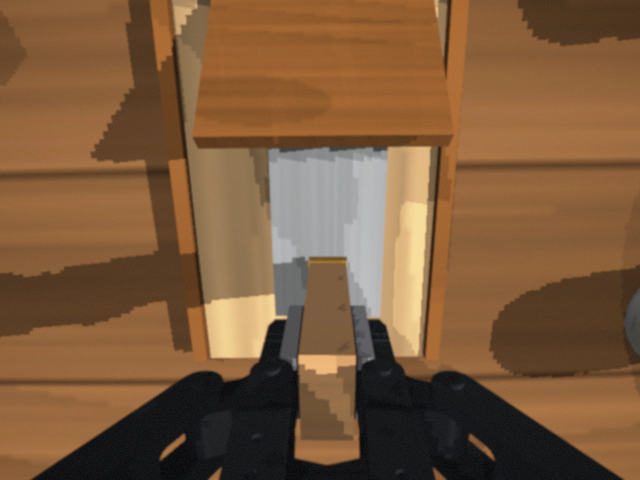

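View pics/s13z.png

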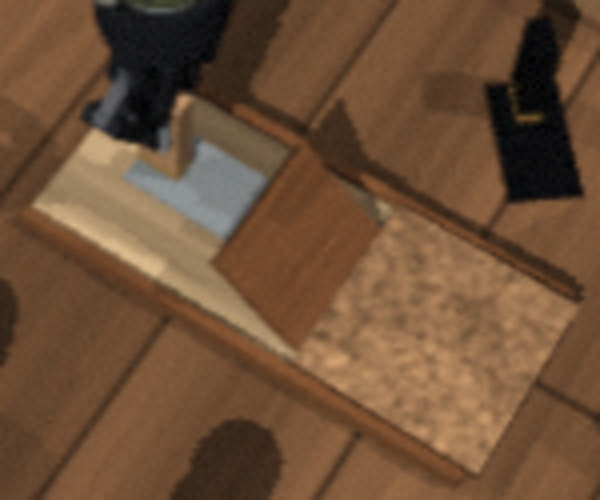

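Tilting as planned (near edge at row ~140, square). Continue along the arc.

```bash
python3 -m inch '[[1,[-0.034,0.03,0],0],[1,[-0.034,0.03,0],0],[1,[-0.034,0.03,0],0],[1,[-0.034,0.03,0],0],[1,[-0.034,0.03,0],0],[1,[-0.034,0.03,0],0],[1,[-0.034,0.03,0],0],[1,[-0.034,0.03,0],0]]'; python3 -m inch '[[1,[-0.028,0.037,0],0],[1,[-0.028,0.037,0],0],[1,[-0.028,0.037,0],0],[1,[-0.028,0.037,0],0],[1,[-0.028,0.037,0],0],[1,[-0.028,0.037,0],0],[1,[-0.028,0.037,0],0],[1,[-0.028,0.037,0],0]]'; python3 - <<'E'
from h import *
w,p=grab('wrist','pics/w14.png')
t,p=grab('scene','pics/s14.png')
cv2.imwrite('pics/s14z.png',np.hstack([cv2.resize(t[220:345,270:420],None,fx=4,fy=4,interpolation=cv2.INTER_CUBIC)]))
print(env.observe()['ft_force'])
E
```

```text
time_s: 28.68
position: [0.5077, -0.0523, 0.2718]
tool_rot: [[0.0, 1.0, -0.018], [-0.0, -0.018, -1.0], [-1.0, 0.0, 0.0]]
ft_force: [-0.3, 0.2, -1.5]
grip_width: 0.015
time_s: 29.35
position: [0.5166, -0.0524, 0.2785]
tool_rot: [[0.0, 1.0, -0.018], [0.0, -0.018, -1.0], [-1.0, 0.0, -0.0]]
ft_force: [0.2, 0.7, -1.7]
grip_width: 0.0149
[-0.35725539 -0.44869376 -1.32336943]
```

View pics/w14.png

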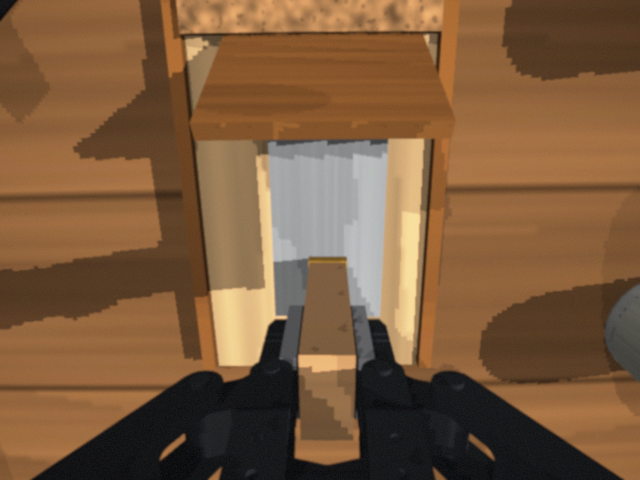

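View pics/s14z.png

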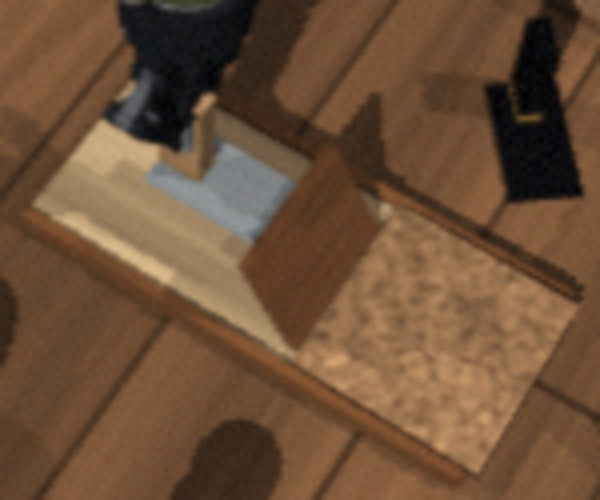

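```bash
python3 -m inch '[[1,[-0.021,0.042,0],0],[1,[-0.021,0.042,0],0],[1,[-0.021,0.042,0],0],[1,[-0.021,0.042,0],0],[1,[-0.021,0.042,0],0],[1,[-0.021,0.042,0],0],[1,[-0.021,0.042,0],0],[1,[-0.021,0.042,0],0]]'; python3 -m inch '[[1,[-0.013,0.046,0],0],[1,[-0.013,0.046,0],0],[1,[-0.013,0.046,0],0],[1,[-0.013,0.046,0],0],[1,[-0.013,0.046,0],0],[1,[-0.013,0.046,0],0],[1,[-0.013,0.046,0],0],[1,[-0.013,0.046,0],0]]'; python3 - <<'E'
from h import *
w,p=grab('wrist','pics/w15.png')
t,p=grab('scene','pics/s15.png')
cv2.imwrite('pics/s15z.png',np.hstack([cv2.resize(t[220:345,270:420],None,fx=4,fy=4,interpolation=cv2.INTER_CUBIC)]))
print(env.observe()['ft_force'])
E
```

```text
time_s: 30.12
position: [0.5267, -0.0526, 0.2835]
tool_rot: [[-0.0, 1.0, -0.018], [0.0, -0.018, -1.0], [-1.0, -0.0, -0.0]]
ft_force: [-0.1, -0.1, -1.1]
grip_width: 0.0144
time_s: 30.78
position: [0.5377, -0.0528, 0.2866]
tool_rot: [[-0.0, 1.0, -0.018], [-0.0, -0.018, -1.0], [-1.0, -0.0, 0.0]]
ft_force: [-1.1, 0.8, -2.5]
grip_width: 0.0147
[-0.79652605 -0.3567983  -0.51008168]
```

View pics/w15.png

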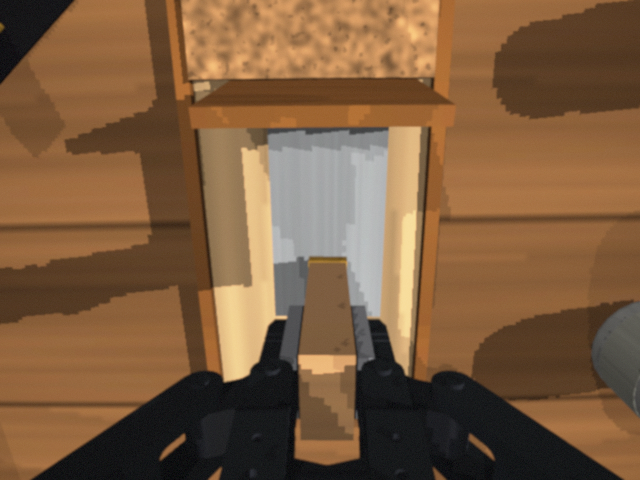

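View pics/s15z.png

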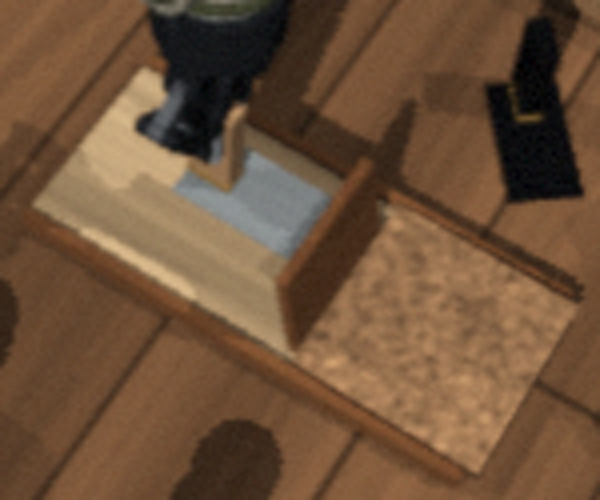

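```bash
python3 -m inch '[[1,[-0.005,0.048,0],0],[1,[-0.005,0.048,0],0],[1,[-0.004,0.048,0],0],[1,[-0.004,0.048,0],0],[1,[-0.004,0.048,0],0],[1,[-0.004,0.048,0],0],[1,[0,0.048,0],0],[1,[0,0.048,0],0]]'; python3 -m inch '[[1,[0,0.045,0],0],[1,[0,0.045,0],0],[1,[0,0.045,0],0],[1,[0,0.045,0],0],[1,[0,0.045,0],0],[1,[0,0.045,0],0],[1,[0,0.045,0],0],[1,[0,0.04,0],0]]'; python3 - <<'E'
from h import *
w,p=grab('wrist','pics/w16.png')
t,p=grab('scene','pics/s16.png')
cv2.imwrite('pics/s16z.png',np.hstack([cv2.resize(t[220:345,270:420],None,fx=4,fy=4,interpolation=cv2.INTER_CUBIC)]))
print(env.observe()['ft_force'])
E
```

```text
time_s: 31.55
position: [0.5492, -0.053, 0.2873]
tool_rot: [[-0.0, 1.0, -0.018], [0.0, -0.018, -1.0], [-1.0, -0.0, -0.0]]
ft_force: [0.6, 0.2, -1.3]
grip_width: 0.015
time_s: 32.22
position: [0.5599, -0.0532, 0.2873]
tool_rot: [[-0.0, 1.0, -0.018], [-0.0, -0.018, -1.0], [-1.0, -0.0, 0.0]]
ft_force: [-0.1, 0.7, -0.4]
grip_width: 0.0149
[ 0.06055154 -0.32712794 -0.70307684]
```

View pics/w16.png

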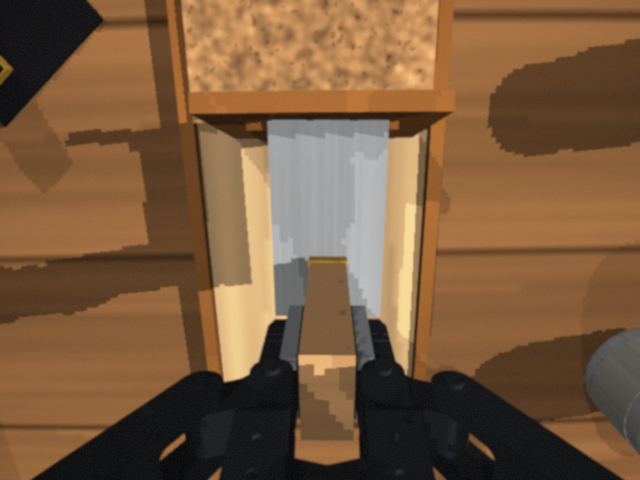

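View pics/s16z.png

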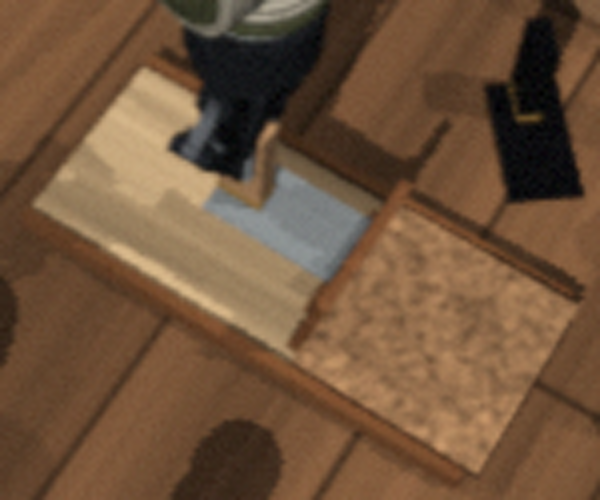

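Past vertical; keep pushing slowly.

```bash
python3 -m inch '[[1,[0,0.04,0],0],[1,[0,0.04,0],0],[1,[0,0.04,0],0],[1,[0,0.04,0],0],[1,[0,0.04,0],0],[1,[0,0.04,0],0],[1,[0,0.04,0],0],[1,[0,0.04,0],0]]'; python3 - <<'E'
from h import *
w,p=grab('wrist','pics/w17.png')
t,p=grab('scene','pics/s17.png')
cv2.imwrite('pics/s17z.png',np.hstack([cv2.resize(t[220:345,270:420],None,fx=4,fy=4,interpolation=cv2.INTER_CUBIC)]))
print(env.observe()['ft_force'])
E
```

```text
time_s: 32.98
position: [0.5695, -0.0534, 0.2874]
tool_rot: [[-0.0, 1.0, -0.018], [0.0, -0.018, -1.0], [-1.0, -0.0, 0.0]]
ft_force: [0.0, 0.2, -1.1]
grip_width: 0.0148
[ 5.83076976e-01 -9.93629721e-04 -1.30952182e+00]
```

View pics/w17.png

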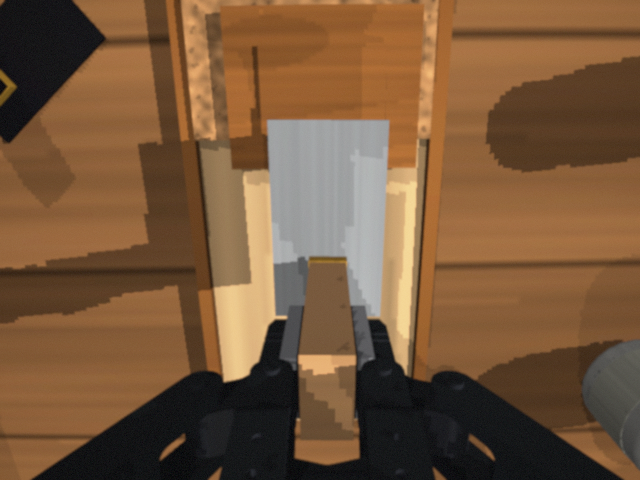

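View pics/s17z.png

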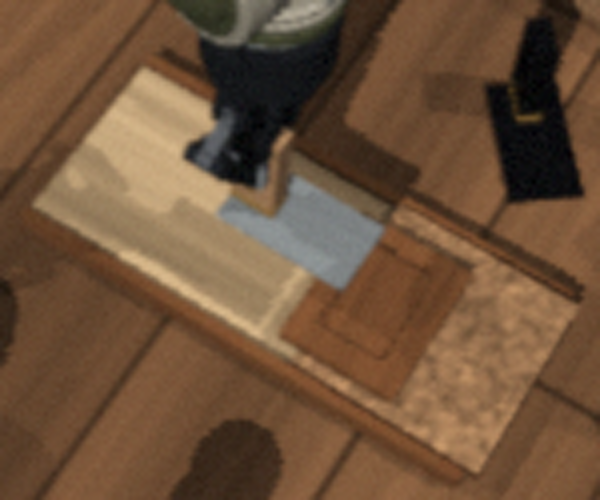

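```bash
python3 -m inch '[[1,[-0.3,-0.1,0],0],[1,[-0.5,-0.3,0],0],[1,[-0.5,-0.5,0],0],[1,[-0.2,-0.8,0],0],[1,[0,-0.9,0],0],[1,[0,-0.9,0],0],[1,[0,-0.7,-0.3],0],[1,[0,-0.4,-0.6],0]]'; python3 -m inch '[[1,[0,0,-0.9],0],[1,[0,0,-0.98],0],[1,[0,0,-0.98],0],[1,[0,0,-0.98],0],[1,[0,0,-0.98],0],[1,[0,0,-0.98],0],[1,[0,0,-0.98],0],[1,[0,0,-0.98],0]]';  python3 -m inch '[[1,[0,0,-0.9],-0.5],[1,[0,0,-0.7],-0.5],[1,[0,0,-0.4],-0.5],[1,[0,0,-0.2],-0.43],[1,[0,0,0],0],[1,[0,0,0],0],[1,[0,0,0],0],[1,[0,0,0],0]]'
python3 - <<'E'
from h import *
s=env.observe(); print(s['position'],s['tool_rot'][:,1],s['ft_force'])
R=s['tool_rot']; print('units',R.T@(np.array([.427,.283,.2161])-s['position'])/.03)
w,p=grab('wrist','pics/w18.png')
E
```

```text
time_s: 33.75
position: [0.4297, -0.0243, 0.333]
tool_rot: [[0.0, 1.0, -0.02], [-0.0, -0.02, -1.0], [-1.0, 0.0, 0.0]]
ft_force: [0.5, -0.1, -0.9]
grip_width: 0.0145
time_s: 34.42
position: [0.4354, 0.2103, 0.3332]
tool_rot: [[0.001, 1.0, -0.018], [0.0, -0.018, -1.0], [-1.0, 0.001, -0.0]]
ft_force: [1.0, 0.2, -1.6]
grip_width: 0.0151
time_s: 35.08
position: [0.4345, 0.274, 0.3325]
tool_rot: [[0.0, 0.989, 0.148], [-0.0, 0.148, -0.989], [-1.0, 0.0, 0.0]]
ft_force: [-0.4, 0.0, -0.8]
grip_width: 0.0147
[0.43451438 0.27402304 0.33254866] [9.88913846e-01 1.48490406e-01 6.90744442e-05] [-0.41168428  0.03621076 -0.79653897]
units [ 3.8815716  -0.20353742 -0.33353069]
```

View pics/w18.png

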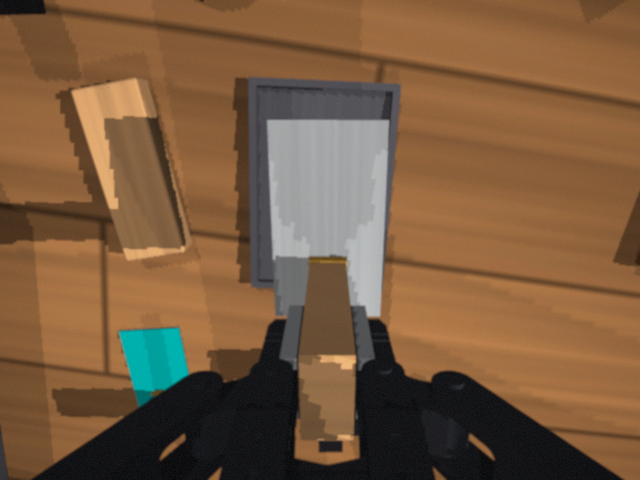

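```bash
python3 -m inch '[[1,[0.2,-0.1,-0.2],0],[1,[0.5,-0.1,-0.13],0],[1,[0.8,0,0],0],[1,[0.8,0,0],0],[1,[0.7,0,0],0],[1,[0.4,0,0],0],[1,[0.2,0,0],0],[1,[0.1,0,0],0]]'; python3 -m inch '[[1,[0.1,0,0],0],[1,[0.03,0,0],0],[1,[0.015,0,0],0],[1,[0.01,0,0],0],[1,[0,0,0],0],[1,[0,0,0],0],[1,[0,0,0],0],[1,[0,0,0],0]]' 
python3 - <<'E'
from h import *
s=env.observe(); print(s['position'],s['tool_rot'][:,1],s['ft_force'])
w,p=grab('wrist','pics/w19.png')
E
```

```text
time_s: 35.8
position: [0.4268, 0.2837, 0.2204]
tool_rot: [[-0.002, 0.989, 0.15], [-0.001, 0.15, -0.989], [-1.0, -0.002, 0.0]]
ft_force: [0.1, -0.2, -1.4]
grip_width: 0.0148
time_s: 36.47
position: [0.427, 0.2837, 0.2169]
tool_rot: [[0.0, 0.989, 0.15], [0.0, 0.15, -0.989], [-1.0, 0.0, -0.0]]
ft_force: [0.0, 0.2, -1.0]
grip_width: 0.0147
[0.42698922 0.28366097 0.21686386] [9.88671279e-01 1.50096703e-01 2.86107764e-04] [ 8.88825867e-04  2.22777673e-01 -1.00047194e+00]
```

View pics/w19.png

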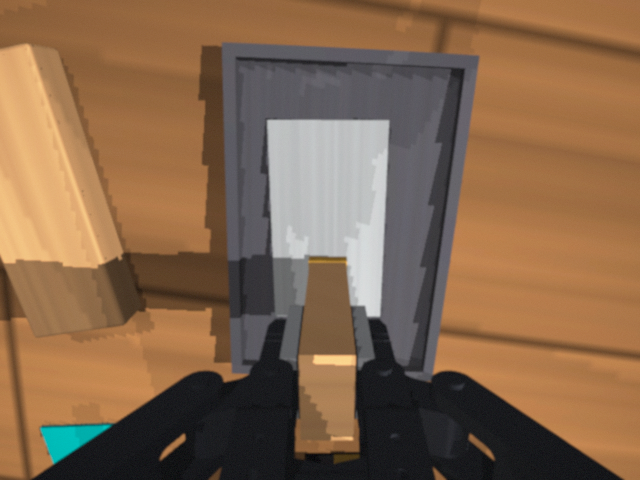

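Well centred over the tray floor, ~0.7 mm above it. Release (opening in stages), then rise.

```bash
python3 -m inch '[[0.6,[0.01,0,0],0],[0.6,[0,0,0],0],[0.3,[0,0,0],0],[0,[0,0,0],0],[-0.5,[0,0,0],0],[-1,[0,0,0],0],[-1,[0,0,0],0],[-1,[0,0,0],0]]' 20; python3 -m inch '[[-1,[0,0,0],0],[-1,[0,0,0],0],[-1,[-0.2,0,0],0],[-1,[-0.4,0,0],0],[-1,[-0.6,0,0],0],[-1,[-0.8,0,0],0],[-1,[-0.8,0,0],0],[-1,[-0.6,0,0],0]]';python3 -m inch '[[-1,[-0.6,0,0],0],[-1,[-0.6,-0.3,0],0],[-1,[-0.4,-0.4,0],0],[-1,[-0.2,-0.3,0],0],[-1,[0,0,0],0],[-1,[0,0,0],0],[-1,[0,0,0],0],[-1,[0,0,0],0]]'
python3 - <<'E'
from h import *
s=env.observe(); print(s['position'],s['tool_rot'][:,1],s['ft_force'],s['grip_width'])
w,p=grab('wrist','pics/w20.png'); np.save('w20.npy',p)
t,q=grab('top','pics/t20.png'); sc,r=grab('scene','pics/s20.png')
cv2.imwrite('pics/t20z.png',np.hstack([cv2.resize(sc[225:345,270:420],(500,400),interpolation=cv2.INTER_CUBIC),cv2.resize(t[115:255,315:395],(229,400),interpolation=cv2.INTER_CUBIC)]))
E
```

```text
time_s: 37.18
position: [0.427, 0.2836, 0.2164]
tool_rot: [[-0.0, 0.989, 0.15], [0.0, 0.15, -0.989], [-1.0, -0.0, -0.0]]
ft_force: [-0.1, -0.6, 0.2]
grip_width: 0.0852
time_s: 37.85
position: [0.4269, 0.2836, 0.3207]
tool_rot: [[0.002, 0.989, 0.15], [0.001, 0.15, -0.989], [-1.0, 0.002, -0.0]]
ft_force: [-0.2, 0.1, -0.9]
grip_width: 0.0854
time_s: 38.52
position: [0.3977, 0.2792, 0.3716]
tool_rot: [[-0.001, 0.989, 0.15], [-0.001, 0.15, -0.989], [-1.0, -0.001, 0.0]]
ft_force: [0.1, 0.9, -1.0]
grip_width: 0.0852
[0.39772512 0.27915876 0.37162193] [ 0.98869856  0.14991107 -0.00135532] [ 0.13457098  0.85061232 -0.96019825] 0.08521088145572193
```

View pics/w20.png

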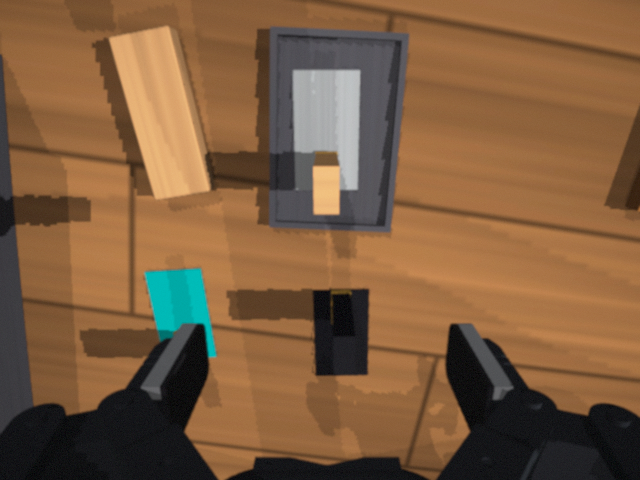

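View pics/t20z.png

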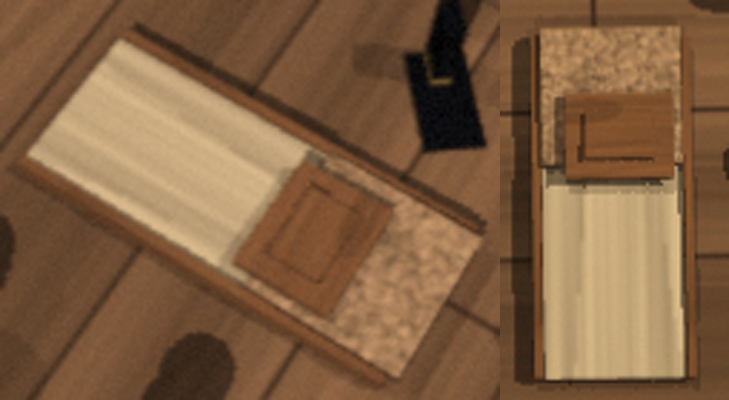

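View pics/s20.png

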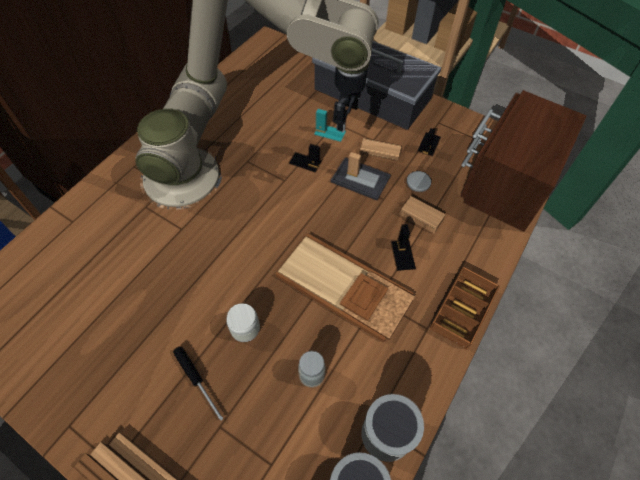

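```bash
python3 - <<'E'
from h import *
q=optics.camera_params('top')
c=onplane(q,[(356.7,162.2)],.030)[0]
o=np.array([.6247,-.0465]);a=np.radians(-.9);d=c[:2]-o
print('panel',c,'board frame',d@[np.cos(a),np.sin(a)],d@[-np.sin(a),np.cos(a)])
p=np.load('w20.npy',allow_pickle=True).item()
b=onplane(p,[(293,70),(360,70),(357,190)],.007); m=(b[0]+b[2])/2; e=m[:2]-[.4547,.2815]; a=np.radians(6)
print('blade',b.round(4),'mid in tray',e@[np.cos(a),np.sin(a)],e@[-np.sin(a),np.cos(a)])
d=cv2.absdiff(cv2.imread('pics/scene0.png'),cv2.imread('pics/s20.png')).max(2)
for n,(x,y) in dict(tin=(243,322),jar=(312,370),sander=(423,214),offcut=(380,150),lid=(419,182),driver=(200,382)).items(): print(n,(d[y-14:y+14,x-14:x+14]>40).mean())
E
```

```text
panel [ 0.65624491 -0.05246019  0.03      ] board frame 0.03163463635661915 -0.005463969061360578
blade [[0.4972 0.3198 0.007 ]
 [0.5047 0.2707 0.007 ]
 [0.4156 0.2575 0.007 ]] mid in tray 0.0024318985388556338 0.006912868285512446
tin 0.0
jar 0.0
sander 0.0
offcut 0.002551020408163265
lid 0.0
driver 0.0
```

All checks are in range. Handing in.

```bash
python3 -c "
from rig import env
print(env.close_job())"
```

```text
the job is handed in; nothing more can be done
None
```

I turned the panel face up onto the cork shelf, put the lifter back in its tray and handed the job in at about 38.7 s. No verdict is reported back.

- **Pressing home:** I slid the blade under the rim and pushed the panel to the step, which I felt at 4 to 6 N. I held it there for about 1.5 s with the panel standing square. The force sensor is noisy by about 1 N. While I held the panel, the upward force rose to about 3 N, so the blade was resting lightly on the bed.
- **Tipping:** I raised the near edge along an arc over about 6 s, and the panel tipped over the step at about 100 degrees. The last part was a free fall onto the shelf. I measured no force above about 6 N on the way.
- **Panel now:** the pictures show it flat and face up. Its centre is at about x = +32 mm and y = -5 mm in the board's frame, measured from the top view alone. About 8 mm of its rim overhangs the step.
- **Lifter now:** it lies flat and released in the tray, with the blade's centre about 2 mm and 7 mm from the tray's centre. The gripper is open and clear of everything.
- **Bystanders:** the first and last pictures show no change at any of the six.

No check failed. Two measurements differed slightly: the top view suggested the step was up to 2 mm nearer than it proved by feel, and the board's angle came out between -0.6 and -1.7 degrees depending on which edge I used.

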